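Zero the moisture station, read every offcut, store the result

TASK

Check the offcuts (two or three of them) for damp before glue-up: with the backing board still empty, press the moisture station's deep-set zero button, the one nearer you, right down with the tip of the stylus, then lay every offcut flat and wholly on the plywood backing board. Take the hand-held reader and point its lens at the middle of each offcut's upper face from about 9 cm, holding it still for two seconds at each, longest offcut first and shortest last, and only after that press the store button at the station's far end right down with the stylus. At the end the stylus stands in its wooden block, the reader stands in its tray, the offcuts lie on the board, and the tin, tape measure and sanding block have been left alone.

Things in the scene. Friction and masses are not known exactly. Their poses are not given: they have to be found in the camera images.
- backing_board: plain plywood board lying fixed on the bench, 170 mm (its x) by 320 mm (its y), 15 mm thick; origin at the middle of its underside
- meter: grey case of the moisture station, fixed to the bench, 100 mm (its x) by 80 mm (its y), 44 mm high, black display in the middle of its top and a round hole in the top at either end; origin at the middle of its underside, x points from the end near the robot to the far end
- zero_mouth (a point): centre of the mouth of the round hole (16 mm across) at the meter's end nearer the robot, in the top face 44 mm above the bench; the zero button, 13 mm across, sits in it 8 mm below the mouth
- store_mouth (a point): the same for the store button, in the like hole at the meter's far end, 60 mm from the other
- zero_button (a joint): travel of the zero button in m: 0 is up, 0.005 is right down; springs back when let go; starts to move at 1.4 N, right down at 4.9 N
- store_button (a joint): travel of the store button, the same
- stylus_stand: wooden block 60 x 60 mm, 65 mm high, fixed to the bench, with a 15 mm round hole down through the middle of its top; origin at the middle of its underside
- stylus_grip (a point): point on the axis of the loose stylus, 110 mm above its tip. The stylus is a steel pin 8 mm thick and 60 mm long below a round wooden handle 24 mm thick and 86 mm long, 60 g; it stands upright in the stand, the handle's shoulder resting on the stand's top, so that its tip is 5 mm above the bench; z points from tip to handle
- stylus_tip (a point): tip of the stylus's pin; z points up along the stylus
- reader_tray: shallow black tray 70 mm (its x) by 64 mm (its y), fixed to the bench, floor 4 mm thick, inside 62 by 56 mm, rim 12 mm above the bench; origin at the middle of its underside
- reader: loose grey hand-held moisture reader, 150 g, standing upright in the tray: foot 50 mm (its x) by 44 mm (its y) and 46 mm high, above it an upright handle 34 mm (x) by 28 mm (y) reaching to 146 mm; a black round nose 28 mm thick looks out of the foot forward and down at 45 degrees; origin at the middle of its underside, x forward, z up
- reader_grip (a point): middle of the reader's handle, 110 mm above its underside; axes as the reader
- reader_lens (a point): centre of the lens at the end of the reader's nose, 36 mm forward of and 22 mm above the reader's origin; z points along the line of sight (45 degrees down from the reader's x, away from the lens)
- long_centre (a point): centre of the longest hardwood offcut, a loose block 140 mm (its x) by 70 mm (its y), 45 mm high; axes as the block, z up; may be absent
- long_top (a point): middle of the longest offcut's upper face; axes as the block
- middle_centre (a point): centre of the middle-sized hardwood offcut, a loose block 110 mm (its x) by 60 mm (its y), 50 mm high; axes as the block, z up; may be absent
- middle_top (a point): middle of the middle-sized offcut's upper face; axes as the block
- short_centre (a point): centre of the shortest hardwood offcut, a loose block 90 mm (its x) by 55 mm (its y), 32 mm high; axes as the block, z up; may be absent
- short_top (a point): middle of the shortest offcut's upper face; axes as the block
- wax_tin: loose round red tin, 69 mm across, 36 mm high, to be left alone; origin at the middle of its underside
- tape_measure: loose yellow tape measure, 37 x 92 x 64 mm, to be left alone; origin at the middle of its underside
- sanding_block: loose tan sanding block, 64 x 115 x 36 mm, to be left alone; origin at the middle of its underside
- hung_tape (a point): lowest point of two blue tape rolls that hang fixed under the lamp over the back of the bench, about 140 mm wide and 150 mm high: keep the arm's wrist clear of them by drawing the arm in before it swings past

How it is judged:
On the way, in this order (a step that is already met when the one before it is completed fails the run):
1. the zero button is pressed right down by the stylus (value of joint zero_button above 0.0038 m and x of stylus_tip in the frame of zero_mouth between -0.009 and 0.009 m and y of stylus_tip in the frame of zero_mouth between -0.009 and 0.009 m and z of stylus_tip in the frame of zero_mouth below -0.006 m), for 0.2 s.
2. every offcut lies flat on the backing board (x of long_centre in the frame of backing_board between -0.062 and 0.062 m and y of long_centre in the frame of backing_board between -0.136 and 0.136 m and z of long_centre in the frame of backing_board between 0.0325 and 0.0425 m and angle between each of long_centre, middle_centre, short_centre's own z axis and vertical below 0.1 rad and x of middle_centre in the frame of backing_board between -0.062 and 0.062 m and y of middle_centre in the frame of backing_board between -0.136 and 0.136 m and z of middle_centre in the frame of backing_board between 0.035 and 0.045 m and x of short_centre in the frame of backing_board between -0.062 and 0.062 m and y of short_centre in the frame of backing_board between -0.136 and 0.136 m and z of short_centre in the frame of backing_board between 0.026 and 0.036 m), for 0.3 s.
3. the reader's lens is pointed at the middle of the long offcut's upper face from 60 to 120 mm and held there for 1.5 s (x of long_top in the frame of reader_lens between -0.015 and 0.015 m and y of long_top in the frame of reader_lens between -0.015 and 0.015 m and z of long_top in the frame of reader_lens between 0.06 and 0.12 m and x of long_centre in the frame of backing_board between -0.062 and 0.062 m and y of long_centre in the frame of backing_board between -0.136 and 0.136 m and z of long_centre in the frame of backing_board between 0.0325 and 0.0425 m and angle between long_centre's own z axis and vertical below 0.1 rad), for 1.5 s.
4. the reader's lens is pointed at the middle of the middle offcut's upper face from 60 to 120 mm and held there for 1.5 s (x of middle_top in the frame of reader_lens between -0.015 and 0.015 m and y of middle_top in the frame of reader_lens between -0.015 and 0.015 m and z of middle_top in the frame of reader_lens between 0.06 and 0.12 m and x of middle_centre in the frame of backing_board between -0.062 and 0.062 m and y of middle_centre in the frame of backing_board between -0.136 and 0.136 m and z of middle_centre in the frame of backing_board between 0.035 and 0.045 m and angle between middle_centre's own z axis and vertical below 0.1 rad), for 1.5 s.
5. the reader's lens is pointed at the middle of the short offcut's upper face from 60 to 120 mm and held there for 1.5 s (x of short_top in the frame of reader_lens between -0.015 and 0.015 m and y of short_top in the frame of reader_lens between -0.015 and 0.015 m and z of short_top in the frame of reader_lens between 0.06 and 0.12 m and x of short_centre in the frame of backing_board between -0.062 and 0.062 m and y of short_centre in the frame of backing_board between -0.136 and 0.136 m and z of short_centre in the frame of backing_board between 0.026 and 0.036 m and angle between short_centre's own z axis and vertical below 0.1 rad), for 1.5 s.
6. the store button is pressed right down by the stylus (value of joint store_button above 0.0038 m and x of stylus_tip in the frame of store_mouth between -0.009 and 0.009 m and y of stylus_tip in the frame of store_mouth between -0.009 and 0.009 m and z of stylus_tip in the frame of store_mouth below -0.006 m), for 0.2 s.
At the end, for the whole second after the job is handed in: Every offcut lies flat on the board, its centre at least 23 mm inside the edge; the stylus stands upright in its block (within 8 mm), the reader upright in its tray (within 14 mm), both buttons are up, all at rest (all of step 2 and horizontal distance between stylus_tip and stylus_stand below 0.008 m and height (world z) of stylus_tip below 0.012 m and angle between each of stylus_tip, reader's own z axis and vertical below 0.1 rad and horizontal distance between reader and reader_tray below 0.014 m and height (world z) of reader below 0.009 m and linear speed of reader below 0.02 m/s and value of joint each of zero_button, store_button below 0.001 m); the robot touches nothing.
It fails at once if the tin, tape measure or sanding block is shoved more than 30 mm (distance of any of wax_tin, tape_measure, sanding_block from where it was at the start of the episode above 0.03 m).
Of long_offcut, middle_offcut, short_offcut only 2 to 3 are there at a start; the rules pass over those that are not, and their reading is None.
At some moment in a run one of long_offcut, middle_offcut, short_offcut may be knocked a few centimetres aside while the robot is not near it.
It also fails if it takes over 210 s, if anything falls off the work surface, if the arm or the gripper's body presses on something with over 40 N, if the wrist force passes 120 N, or if a joint passes its speed limit or range.

ROBOT

A 7-joint arm with a two-finger parallel gripper is mounted at the origin on a cart in front of the work surface, level with it; the furniture and walls round the work are solid. World frame = base frame: x ahead of the robot, y to its left, z up, the work surface at z = 0. Lengths are in m, angles in rad, forces in N, time in s.
With the tool pointing down it reaches from about 0.4 to 0.875 m from the base axis. Payload 19.3 kg.
Tool frame: the origin (TCP) lies on the centre line of the jaws, within the pads' length; the fingertips stand 14 mm ahead of it and the grasp point (between the pads) lies 5 mm behind it; y points along the fingers, x is the direction in which the jaws open and shut, and the axes are right-handed (so a half turn about y gives the same grasp; the last joint's range is limited). The gripper opens to 85 mm and grips with 20 to 120 N. Pads are 22 mm wide; open, the fingers measure 114 mm over their backs; the gripper's body (76 mm by 85 mm) begins 54 mm behind the grasp point. The pads swing forward as they close: fully open they stand 13 mm farther back than shut.
Start: joints at [-1.238, 0.521, -0.036, 1.599, 0.021, 1.021, -0.113], TCP at [0.245, 0.575, 0.245] pointing down, gripper open.
Joint ranges: [-2.91, 2.91], [-0.3, 2.13], [-1.5, 1.42], [0.17, 2.43], [-1.26, 4.41], [0.16, 1.93], [-2.52, 2.52]. Speed limits (rad/s): [1.89, 1.89, 2.39, 2.39, 3.01, 3.01, 3.01].

INTERFACE

Orientations are given as [roll, pitch, yaw] about the fixed x, y, z axes, in that order (R = Rz(yaw) Ry(pitch) Rx(roll)).
In Python, from workcell import monitor, grab_frame, workorder gives the robot as it stands.
- The arm moves only by the tool drive_tool, never from a script. Its argument "steps" is one flat list of numbers, 5 for each row, row after row: the finger opening in mm, from 0 to 85.4, then the shift along the world's x, y, z in mm, then the turn about the world's z in degrees. In form: [fingers, tx, ty, tz, twist, fingers, tx, ty, tz, twist, ...]. A call has exactly 5 rows; each row shifts and turns the commanded pose from where the row before left it; what a row does not reach is not made up. A row lasts 1/12 s, in which the tool goes at most 41.7 mm and 7.16 degrees, less where a joint would pass 70% of its speed; a pose out of reach is approached as far as the arm can. A call is refused whole if a number of a shift passes 41.7 or a number of a turn 7.16, either way. A call with a gripper value outside its range is refused whole. The fingers move at their own pace and stop on an object; "grip_force" is the grip in N (left out, the last holds). Time passes only in rows, so rows that do not move let the fingers close, or fill a call up. It gives the time, the measured TCP pose, the force and the opening at its end, in the units of the state.
- monitor.observe(): the state, without advancing time (a new reading comes with each control period).
- grab_frame(name): name is "scene" or "top" or "wrist"; returns a dict with "frame" (420x560x3 uint8, red, green, blue), "vertical_fov" (degrees; the focal length in pixels is half the picture's height over the tangent of half this angle, whatever the lens; pixels are square), "cx", "cy" (the principal point, pixels), "xyz" and "orientation" of the camera in the world. Camera axes: x right, y down, z forward; pixel columns grow to the right and rows downward; lengths in m; the calibration is good to about 2 mm. A picture is of the moment at which its call begins. There is no depth.
- workorder.job_done(): hands the job in, once; it reports no verdict.
The state is a dict: "clock": time; "qpos": joint angles; "qd": joint speeds; "joint_efforts": joint torques, N m; "position": TCP position; "tool_rot": TCP orientation; "force": force on the tool from outside, world axes, zero at the start; "moment": the same for the moment, N m; "grip_width": finger opening in m.
Only numpy, scipy, OpenCV 4.12 (cv2) and the standard library are available. Lean on these libraries where they do the work, as an engineer would, in place of code of your own. Each camera call takes 0.05 s, during which the arm holds its last target. There are 200 camera calls.

## Working session

There is one attempt and no reset: what is moved stays moved. The work goes in short steps, Python scripts to look and compute and a tool call to move; the robot and the scene stay as the last step left them, time stands still between calls to the robot, and variables do not carry over. Pictures are saved under pics/ and viewed, about 12 in all and at most 16, crops included, and the job is handed in when it is done.

Besides the shell and the picture viewer there is one more tool, called after "Request:" as name(argument=value, ...), one argument or row to a line, values as JSON. drive_tool: Moves the arm, as the interface text tells. Its arguments: {"type":"object","properties":{"steps":{"type":"array"},"grip_force":{"type":"number"}},"required":["steps"]}

```bash
mkdir -p pics; cat > h.py <<'E'
import numpy as np, cv2
from scipy.spatial.transform import Rotation as R
from workcell import monitor, grab_frame, workorder
import json,pickle
def snap(n,f,save=True):
    d=grab_frame(n); pickle.dump(d,open(f'pics/{f}.pkl','wb'))
    if save: cv2.imwrite(f'pics/{f}.png',d['frame'][:,:,::-1])
    return d
def load(f): return pickle.load(open(f'pics/{f}.pkl','rb'))
def cam(d):
    o=np.array(d['orientation'],float)
    M=R.from_euler('xyz',o).as_matrix() if o.size==3 else (o if o.shape==(3,3) else R.from_quat(o).as_matrix())
    f=d['frame'].shape[0]/2/np.tan(np.radians(d['vertical_fov'])/2)
    return M,f,np.array(d['xyz'])
def pix(d,u,v,z):
    M,f,c=cam(d); r=M@np.array([(u-d['cx'])/f,(v-d['cy'])/f,1]); return c+r*(z-c[2])/r[2]
def proj(d,p):
    M,f,c=cam(d); q=M.T@(np.array(p)-c); return q[:2]/q[2]*f+[d['cx'],d['cy']]
def crop(f,u0,v0,u1,v1,k,name):
    d=load(f); im=d['frame'][v0:v1,u0:u1,::-1]; cv2.imwrite(f'pics/{name}.png',cv2.resize(im,None,fx=k,fy=k,interpolation=cv2.INTER_CUBIC))
E
python3 - <<'E'
from h import *
for n in ['scene','top','wrist']:
    d=snap(n,n+'0'); print(n,{k:v for k,v in d.items() if k!='frame'})
print(monitor.observe())
a=load('top0')['frame'];b=load('scene0')['frame']
E
```

```text
scene {'vertical_fov': 44.44600071944784, 'cx': 275.87916935849637, 'cy': 213.92632838116572, 'xyz': array([-0.77012032, -0.83846435,  1.12926872]), 'orientation': array([-2.06784082, -0.01928121, -0.99613719])}
top {'vertical_fov': 45.764373959530026, 'cx': 283.78117011429754, 'cy': 207.81213697540633, 'xyz': array([ 0.34472094, -0.01372958,  2.03030024]), 'orientation': array([-3.03531392e+00, -1.24599759e-03, -1.55596834e+00])}
wrist {'vertical_fov': 65.07059187289629, 'cx': 278.01689821331377, 'cy': 213.54085722812692, 'xyz': array([0.17217839, 0.60509084, 0.37327584]), 'orientation': array([2.83053317e+00, 1.17506165e-03, 1.16819385e+00])}
{'clock': 0.15, 'qpos': array([-1.2381747 ,  0.52184258, -0.03634116,  1.59985756,  0.02120179,
        1.02109081, -0.11278286]), 'qd': array([ 0.00210078, -0.00239937, -0.0001949 , -0.00289474, -0.00085196,
        0.00228257, -0.00045687]), 'joint_efforts': array([ 2.60565386e-03, -9.27392149e+01,  1.98104270e+00, -3.70047498e+01,
        1.79957645e-02,  6.45604130e-03, -7.71516125e-05]), 'position': array([0.24493864, 0.57475523, 0.24488628]), 'tool_rot': array([-1.57084466e+00,  8.11939680e-04,  1.16799199e+00]), 'force': array([ 0.30953322, -0.1003322 , -0.06015819]), 'moment': array([-0.01898576,  0.01394318,  0.04834099]), 'grip_width': 0.08554944444156574}
```

View pics/top0.png

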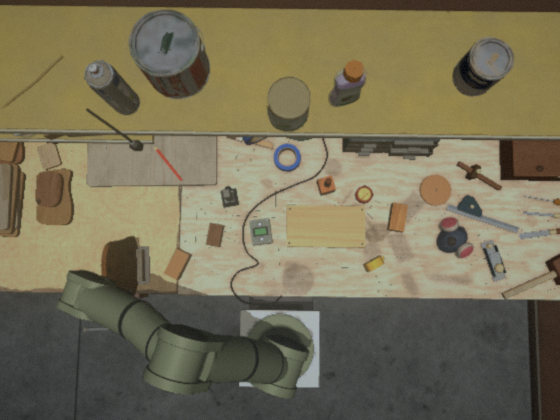

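View pics/scene0.png

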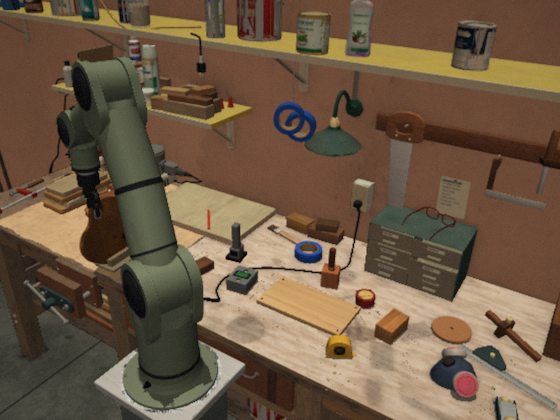

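The top view shows the meter at about (261,231), board at (326,226), stylus stand at (327,185), reader at (229,197), tape measure at (374,264) and tin at (363,194). Block-like things lie at (215,235), (177,264) and (398,217). I'll enlarge it.

```bash
python3 - <<'E'
from h import *
crop('top0',150,130,430,310,2.85,'c1')
d=load('top0')
for n,u,v,z in [('meter',261,231,.044),('stand',327,185,.1),('reader',229,197,.14),('b215',215,235,.04),('b177',177,264,.04),('b398',398,217,.04)]: print(n,pix(d,u,v,z).round(3))
E
```

```text
meter [0.462 0.077 0.044]
stand [ 0.643 -0.181  0.1  ]
reader [0.585 0.197 0.14 ]
b215 [0.444 0.26  0.04 ]
b177 [0.326 0.408 0.04 ]
b398 [ 0.527 -0.472  0.04 ]
```

View pics/c1.png

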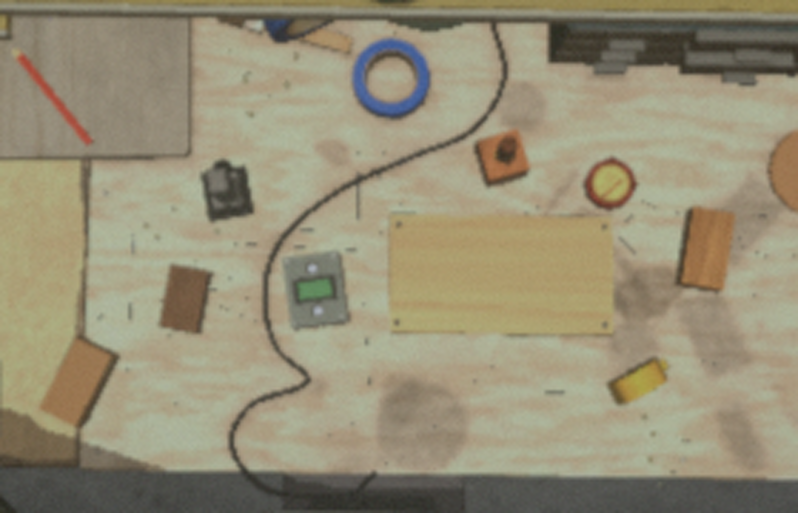

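```bash
python3 - <<'E'
from h import *
d=load('top0')
def P(x,y,z): return pix(d,150+(x+.5)/2.85-.5,130+(y+.5)/2.85-.5,z)
def rect(n,c,z):
    p=np.array([P(*q,z) for q in c]); e=[np.linalg.norm(p[i]-p[(i+1)%4]) for i in range(4)]
    a=p[1]-p[0]+p[2]-p[3]
    print(n,p.mean(0).round(4),np.round(e,3),'yaw of edge01',np.degrees(np.arctan2(a[1],a[0])).round(1))
rect('board',[(389,333),(390,212),(613,218),(614,334)],.015)
rect('board',[(389,333),(390,212),(613,212),(614,334)],.015)
rect('dark',[(160,325),(172,265),(211,271),(199,333)],.032)
rect('right',[(688,285),(694,207),(734,210),(722,290)],.05)
rect('left',[(40,412),(80,337),(117,356),(78,427)],.036)
rect('left as long',[(40,412),(80,337),(117,356),(78,427)],.045)
rect('meter',[(292,329),(284,258),(341,251),(349,322)],.044)
rect('stand',[(485,185),(475,141),(519,130),(528,174)],.065)
print('holes',P(318,311,.044),P(312,268,.044))
print('knob',P(506,147,.15)); print('readertop',P(225,182,.146))
print('base', P(228,190,.01))
print('tin',P(609,183,.036),'tape',P(638,380,.06))
E
```

```text
board [ 0.4888 -0.184   0.015 ] [0.173 0.319 0.165 0.319] yaw of edge01 0.3
board [ 0.491 -0.184  0.015] [0.173 0.319 0.174 0.319] yaw of edge01 0.3
dark [0.4465 0.2624 0.032 ] [0.086 0.056 0.089 0.056] yaw of edge01 -9.5
right [ 0.5273 -0.4725  0.05  ] [0.11  0.056 0.114 0.048] yaw of edge01 -7.0
left [0.3261 0.4075 0.036 ] [0.117 0.059 0.111 0.057] yaw of edge01 -26.7
left as long [0.3262 0.4056 0.045 ] [0.117 0.058 0.111 0.057] yaw of edge01 -26.7
meter [0.4605 0.0776 0.044 ] [0.1   0.081 0.1   0.08 ] yaw of edge01 7.6
stand [ 0.6488 -0.1792  0.065 ] [0.064 0.064 0.063 0.062] yaw of edge01 12.4
holes [0.43103256 0.07492027 0.044     ] [0.49120053 0.08452525 0.044     ]
knob [ 0.64989378 -0.17761169  0.15      ]
readertop [0.59743706 0.19837883 0.146     ]
base [0.60415541 0.20907253 0.01      ]
tin [ 0.6189286  -0.33397569  0.036     ] tape [ 0.34171665 -0.3695948   0.06      ]
```

The crop shows a dark block (185,298) that fits the short offcut, and a grained block (705,250) that looks like the middle one. The plain tan block at (78,380) looks like the sanding block. The start wrist image should confirm that.

```bash
python3 - <<'E'
from h import *
d=load('scene0')
M,f,c=cam(d)
for u,v in [(295,102),(304,141),(280,120)]:
    r=M@np.array([(u-d['cx'])/f,(v-d['cy'])/f,1])
    for x in (.75,.85): print((u,v),(c+r*(x-c[0])/r[0]).round(3))
# left block height check
d=load('wrist0')
for p in [(.326,.407,.036),(.326,.407,.05),(.4465,.2624,.03)]: print(proj(d,p))
E
```

```text
(295, 102) [0.75  0.055 0.619]
(295, 102) [0.85  0.114 0.586]
(304, 141) [0.75  0.011 0.485]
(304, 141) [0.85  0.067 0.442]
(280, 120) [0.75  0.115 0.542]
(280, 120) [0.85  0.177 0.504]
[174.93959442 302.85173369]
[171.26130794 309.78801817]
[124.72098963 407.90125321]
```

View pics/wrist0.png

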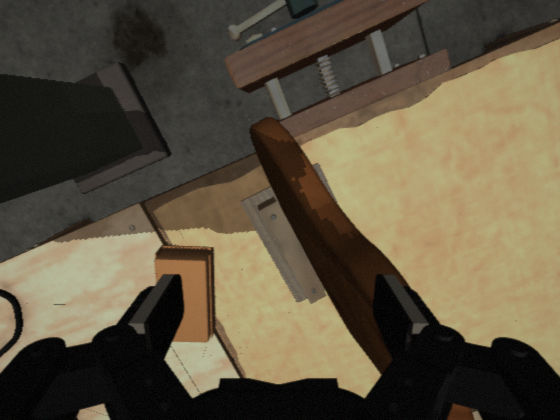

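The tan block at (183,293) is plain and low, so it is the sanding block. Only the middle (right) and short (dark) offcuts are present. Moving above the stylus.

Request:
drive_tool(
  steps=[85,16,-30,2,-3.3,85,16,-30,2,-3.3,85,16,-30,2,-3.3,85,16,-30,2,-3.3,85,16,-30,2,-3.3],
)

```text
clock: 0.57
position: [0.3255, 0.4233, 0.2553]
tool_rot: [-1.571, 0.0, 0.877]
force: [0.1, 1.2, 0.8]
grip_width: 0.0847
```

Request:
drive_tool(
  steps=[85,16,-30,2,-3.3,85,16,-30,2,-3.3,85,16,-30,2,-3.3,85,16,-30,2,-3.3,85,16,-30,2,-3.3],
)

```text
clock: 0.98
position: [0.4054, 0.2734, 0.2654]
tool_rot: [-1.571, 0.0, 0.589]
force: [-0.3, 0.1, -0.3]
grip_width: 0.0855
```

Request:
drive_tool(
  steps=[85,16,-30,2,-3.3,85,16,-30,2,-3.3,85,16,-30,2,-3.3,85,16,-30,2,-3.3,85,16,-30,2,-3.3],
)

```text
clock: 1.4
position: [0.4854, 0.1234, 0.2754]
tool_rot: [-1.571, 0.0, 0.301]
force: [1.3, 0.4, 0.7]
grip_width: 0.0849
```

Request:
drive_tool(
  steps=[85,16,-30,2,-3.3,85,16,-30,2,-3.3,85,16,-30,2,-3.3,85,16,-30,2,-3.3,85,16,-30,2,-3.3],
)

```text
clock: 1.82
position: [0.5655, -0.0266, 0.2854]
tool_rot: [-1.571, 0.0, 0.013]
force: [0.7, 0.2, -0.5]
grip_width: 0.085
```

Request:
drive_tool(
  steps=[85,16,-30,2,-3.3,85,16,-30,2,-3.3,85,16,-30,2,-3.3,85,16,-30,2,-3.3,85,16,-30,2,-3.3],
)

```text
clock: 2.23
position: [0.6455, -0.1765, 0.2952]
tool_rot: [-1.571, 0.0, -0.274]
force: [0.8, 0.7, 0.6]
grip_width: 0.0847
```

```bash
python3 - <<'E'
from h import *
d=snap('wrist','w1'); print(monitor.observe()['position'])
print(proj(d,(.649,-.1785,.151)),proj(d,(.649,-.1785,.065)))
E
```

```text
[ 0.64658788 -0.18271606  0.29519586]
[283.23003799 203.73057562] [282.07589564 182.23801505]
```

View pics/w1.png

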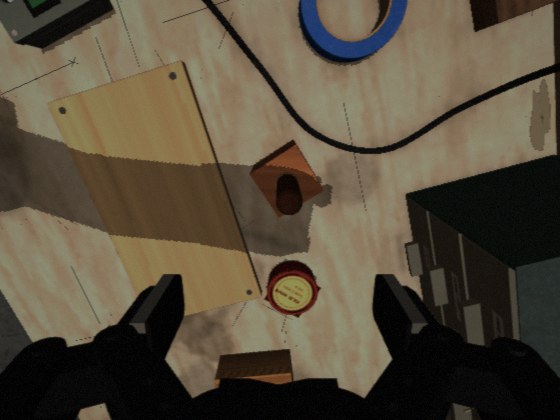

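The wrist view shows the stylus top at (290,207) and the block-top centre at about (287,179), with the tin at (292,290). That gives a position.

```bash
python3 - <<'E'
from h import *
d=load('w1'); print(cam(d)[2])
crop('w1',230,120,350,230,5,'c2')
print(pix(d,290,207,.151),pix(d,287,179,.065)); print(monitor.observe()['position'])
E
```

```text
[ 0.66603417 -0.10152322  0.42364087]
[ 0.65385105 -0.1829184   0.151     ] [ 0.65522332 -0.1764551   0.065     ]
[ 0.64658788 -0.18271606  0.29519586]
```

View pics/c2.png

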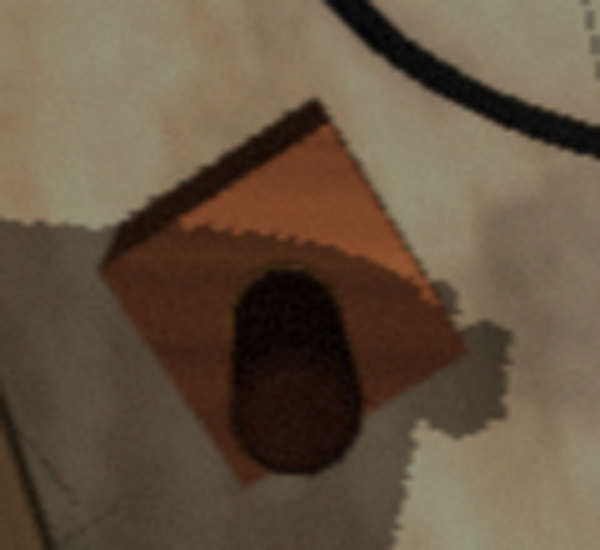

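```bash
python3 - <<'E'
from h import *
a=load('w1'); d=snap('wrist','w2'); print(cam(d)[2],monitor.observe()['position'])
g=lambda x:cv2.cvtColor(x['frame'],cv2.COLOR_RGB2GRAY)
for (u,v),z,b in [((289.2,201.6),.151,(276,188,304,218)),((287.1,181.6),.065,(245,135,330,222))]:
    t=g(a)[b[1]:b[3],b[0]:b[2]]; r=cv2.matchTemplate(g(d)[100:260,200:380],t,cv2.TM_CCOEFF_NORMED); _,s,_,l=cv2.minMaxLoc(r)
    du,dv=l[0]+200-b[0],l[1]+100-b[1]; print(s,du,dv,pix(d,u+du,v+dv,z).round(4),pix(a,u,v,z).round(4))
E
```

```text
[ 0.66774744 -0.1075303   0.42340776] [ 0.64545841 -0.18032253  0.29473242]
0.9757382273674011 -3 -7 [ 0.6548 -0.1783  0.151 ] [ 0.6544 -0.1781  0.151 ]
0.9503233432769775 -3 -6 [ 0.6544 -0.1791  0.065 ] [ 0.6546 -0.1793  0.065 ]
```

Request:
drive_tool(
  steps=[60,9,-3,-10,0,60,0,0,-10,0,60,0,0,-10,0,60,0,0,0,0,60,0,0,0,0],
  grip_force=60,
)

```text
clock: 2.75
position: [0.6536, -0.1771, 0.2645]
tool_rot: [-1.571, 0.002, -0.271]
force: [-0.2, 0.0, 0.2]
grip_width: 0.06
```

Good tracking (commanded .654, -.178). Descend to z 0.110 and close.

Request:
drive_tool(
  steps=[60,0,-1,-35,0,60,0,0,-35,0,60,0,0,-35,0,60,0,0,-30,0,60,0,0,-20,0],
)

```text
clock: 3.17
position: [0.6531, -0.1781, 0.1079]
tool_rot: [-1.571, 0.002, -0.271]
force: [0.3, 0.5, -0.5]
grip_width: 0.06
```

Request:
drive_tool(
  steps=[60,0,0,0,0,20,0,0,0,0,15,0,0,0,0,15,0,0,0,0,15,0,0,0,0],
)

```text
clock: 3.58
position: [0.655, -0.1792, 0.1125]
tool_rot: [-1.57, -0.003, -0.272]
force: [-0.8, 0.8, 7.6]
grip_width: 0.0227
```

Request:
drive_tool(
  steps=[15,0,0,0,0,15,0,0,0,0,15,0,0,0,0,15,0,0,0,0,15,0,0,0,0],
)

```text
clock: 4.0
position: [0.655, -0.1792, 0.1125]
tool_rot: [-1.57, -0.003, -0.272]
force: [-1.1, 0.5, 7.2]
grip_width: 0.0227
```

Request:
drive_tool(
  steps=[15,0,0,25,0,15,0,0,25,0,15,0,0,25,0,15,0,0,25,0,15,0,0,0,0],
)

```text
clock: 4.42
position: [0.656, -0.18, 0.2168]
tool_rot: [-1.57, -0.008, -0.272]
force: [-0.2, -0.2, 0.1]
grip_width: 0.0229
```

Request:
drive_tool(
  steps=[15,-22,25,0,0,15,-22,25,0,0,15,-22,25,0,0,15,-22,25,0,0,15,-22,25,0,0],
)

```text
clock: 4.83
position: [0.543, -0.053, 0.2111]
tool_rot: [-1.57, -0.001, -0.272]
force: [1.8, 0.7, -0.8]
grip_width: 0.0228
```

Request:
drive_tool(
  steps=[15,-22,25,0,0,15,-22,25,0,0,15,-22,25,0,0,15,-22,25,0,0,15,-22,29,0,0],
)

```text
clock: 5.25
position: [0.4331, 0.0755, 0.2111]
tool_rot: [-1.569, -0.001, -0.273]
force: [1.1, 1.4, -2.1]
grip_width: 0.0228
```

Request:
drive_tool(
  steps=[15,0,0,-10,0,15,0,0,-10,0,15,0,0,0,0,15,0,0,0,0,15,0,0,0,0],
)

```text
clock: 5.67
position: [0.4345, 0.0746, 0.191]
tool_rot: [-1.57, -0.001, -0.273]
force: [1.0, -0.1, -0.2]
grip_width: 0.0226
```

```bash
python3 - <<'E'
from h import *
d=snap('wrist','w3'); p=monitor.observe()['position'];print(p,monitor.observe()['force'])
tip=p-[0,0,.1075]
print('tip',proj(d,tip),'handle bottom',proj(d,tip+[0,0,.06]),'zero',proj(d,(.4345,.075,.044)),proj(d,(.4955,.0845,.044)))
E
```

```text
[0.43448689 0.07460666 0.19096707] [ 0.03522845  0.28686133 -1.15438708]
tip [278.59373009 215.96680512] handle bottom [278.87094247 248.20919878] zero [278.36453171 201.35591263] [344.85596825 172.17846711]
```

View pics/w3.png

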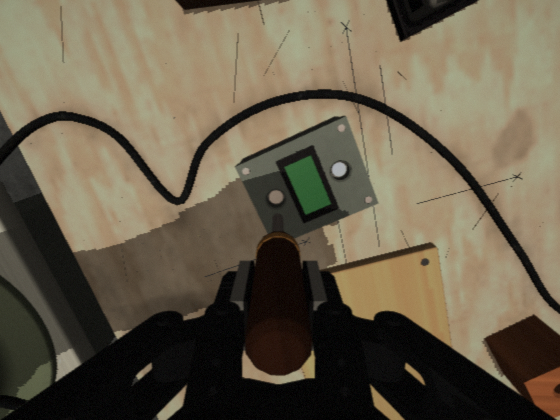

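Zero hole at about (276,197), store hole at (340,169), and the pin tip near (278,215). Enlarging.

```bash
python3 - <<'E'
from h import *
crop('w3',220,110,390,250,4.5,'c3')
d=load('w3')
for q in [(276,197),(340,169)]: print(pix(d,*q,.044))
E
```

```text
[0.43358222 0.07931816 0.044     ]
[0.49212539 0.08825197 0.044     ]
```

View pics/c3.png

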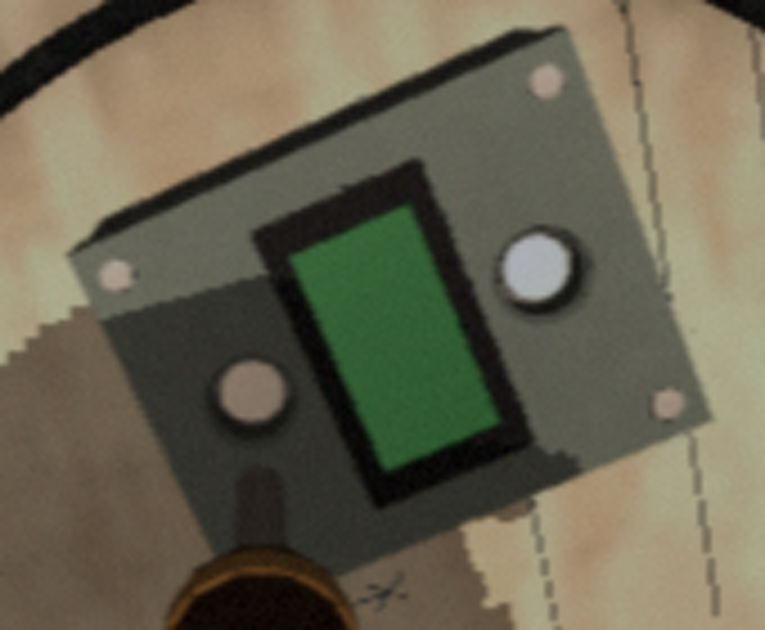

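Request:
drive_tool(
  steps=[15,-0.5,4,0,0,15,0,0,-18,0,15,0,0,-14,0,15,0,0,-8,0,15,0,0,0,0],
)

```text
clock: 6.13
position: [0.433, 0.0788, 0.1493]
tool_rot: [-1.572, 0.002, -0.272]
force: [-1.0, -1.1, -0.9]
grip_width: 0.0225
```

Request:
drive_tool(
  steps=[15,0,0,-4,0,15,0,0,-4,0,15,0,0,-4,0,15,0,0,-3,0,15,0,0,0,0],
)

```text
clock: 6.55
position: [0.435, 0.0794, 0.1365]
tool_rot: [-1.568, -0.002, -0.272]
force: [-4.3, 0.2, 37.2]
grip_width: 0.0228
```

Request:
drive_tool(
  steps=[15,0,0,0.5,0,15,0,0,0.5,0,15,0,0,0,0,15,0,0,0,0,15,0,0,0,0],
)

```text
clock: 6.97
position: [0.4345, 0.0793, 0.1371]
tool_rot: [-1.569, -0.002, -0.272]
force: [-1.6, 0.2, 19.0]
grip_width: 0.0228
```

```bash
python3 - <<'E'
from h import *
d=snap('wrist','w4');a=load('w3');A=a['frame'][190:380,200:360];B=d['frame'][190:380,200:360]
cv2.imwrite('pics/cmp.png',cv2.resize(np.hstack([A,B])[:,:,::-1],None,fx=2.4,fy=2.4)); print(monitor.observe()['position'],monitor.observe()['force'])
E
```

```text
[0.43448862 0.07929105 0.13712381] [ 0.23664176  0.71262837 19.00396464]
```

View pics/cmp.png

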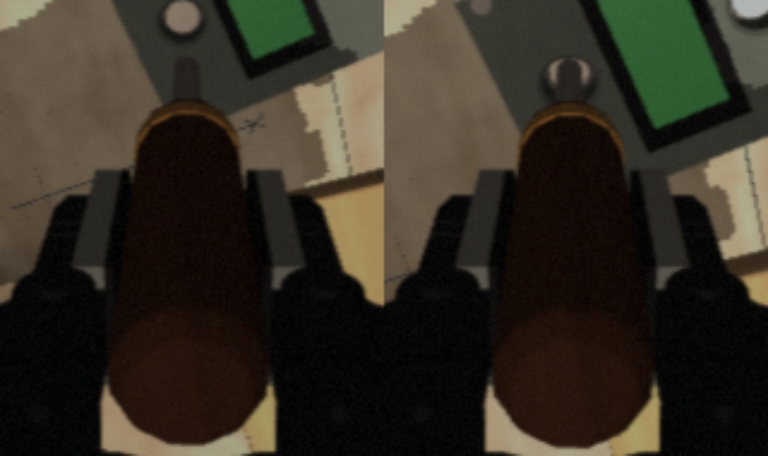

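The pin is in the zero hole and pressed fully down (19 N and at the stop). Returning the stylus to its block.

Request:
drive_tool(
  steps=[15,0,0,19,0,15,0,0,19,0,15,0,0,19,0,15,0,0,19,0,15,0,0,18,0],
)

```text
clock: 7.43
position: [0.4335, 0.0789, 0.2314]
tool_rot: [-1.571, -0.0, -0.272]
force: [-0.6, 0.1, -0.6]
grip_width: 0.0228
```

Request:
drive_tool(
  steps=[15,22,-25.8,0,0,15,22,-25.8,0,0,15,22,-25.8,0,0,15,22,-25.8,0,0,15,22,-25.8,0,0],
)

```text
clock: 7.85
position: [0.5444, -0.0513, 0.2304]
tool_rot: [-1.57, -0.0, -0.271]
force: [0.5, 0.5, -0.1]
grip_width: 0.0229
```

Request:
drive_tool(
  steps=[15,22,-25.8,0,0,15,22,-25.8,0,0,15,22,-25.8,0,0,15,22,-25.8,0,0,15,22.5,-25.8,0,0],
)

```text
clock: 8.27
position: [0.6548, -0.1803, 0.2301]
tool_rot: [-1.57, 0.0, -0.272]
force: [0.2, 0.9, -0.8]
grip_width: 0.0223
```

Request:
drive_tool(
  steps=[15,0,0,0,0,15,0,0,0,0,15,0,0,0,0,15,0,0,-10,0,15,0,0,0,0],
)

```text
clock: 8.68
position: [0.6533, -0.1776, 0.2187]
tool_rot: [-1.57, 0.002, -0.271]
force: [-1.1, 0.7, -1.3]
grip_width: 0.023
```

Request:
drive_tool(
  steps=[15,1,-1,-20,0,15,0,0,-20,0,15,0,0,-10,0,15,0,0,-8,0,15,0,0,0,0],
)

```text
clock: 9.1
position: [0.6544, -0.1794, 0.161]
tool_rot: [-1.571, 0.002, -0.271]
force: [-0.2, -0.1, -1.0]
grip_width: 0.0225
```

Request:
drive_tool(
  steps=[15,0,0,-8,0,15,0,0,-8,0,15,0,0,-8,0,15,0,0,-8,0,15,0,0,0,0],
)

```text
clock: 9.52
position: [0.6543, -0.1797, 0.1284]
tool_rot: [-1.571, 0.002, -0.272]
force: [0.5, 0.1, -1.0]
grip_width: 0.0228
```

Entered freely (tip at about 0.02 in the hole). Finish, release, and rise.

Request:
drive_tool(
  steps=[15,0,0,-8,0,15,0,0,-7,0,15,0,0,-2,0,15,0,0,0,0,60,0,0,0,0],
)

```text
clock: 9.93
position: [0.6551, -0.1801, 0.1133]
tool_rot: [-1.571, -0.0, -0.272]
force: [-0.7, 0.1, 0.0]
grip_width: 0.034
```

Request:
drive_tool(
  steps=[60,0,0,0,0,60,0,0,0,0,60,0,0,10,0,60,0,0,40,0,60,0,0,40,0],
)

```text
clock: 10.35
position: [0.6541, -0.1799, 0.204]
tool_rot: [-1.571, 0.003, -0.272]
force: [0.6, 1.1, 0.6]
grip_width: 0.0598
```

```bash
python3 - <<'E'
from h import *
d=snap('top','t1'); 
print('stylus',monitor.observe()['position'])
im=d['frame'][130:310,150:430,::-1]; cv2.imwrite('pics/t1c.png',cv2.resize(im,None,fx=2.85,fy=2.85,interpolation=cv2.INTER_CUBIC))
E
```

```text
stylus [ 0.6571428  -0.18152078  0.2133997 ]
```

Request:
drive_tool(
  steps=[85,0,0,30,0,85,-8,-20,20,-6,85,-10,-30,0,-6,85,-10,-30,0,-6,85,-10,-30,0,-6],
)

```text
clock: 10.82
position: [0.6167, -0.2911, 0.2549]
tool_rot: [-1.57, -0.001, -0.695]
force: [-0.1, -0.4, -0.2]
grip_width: 0.085
```

Request:
drive_tool(
  steps=[85,-10,-20,0,-6,85,-10,-20,0,-6,85,-10,-20,0,-6,85,-10,-20,0,-6,85,-10,-20,0,-6],
)

```text
clock: 11.23
position: [0.5666, -0.3909, 0.2544]
tool_rot: [-1.57, -0.001, -1.219]
force: [0.4, 0.6, -0.3]
grip_width: 0.0849
```

Request:
drive_tool(
  steps=[85,-9,-20,0,-6,85,-9,-20,0,-6,85,-9,-20,0,-6,85,-9,-20,0,-6,85,0,0,0,-3],
)

```text
clock: 11.65
position: [0.5279, -0.474, 0.2544]
tool_rot: [-1.571, -0.002, -1.696]
force: [0.7, -0.9, 0.2]
grip_width: 0.0852
```

Request:
drive_tool(
  steps=[85,0,0,0,0,85,0,0,0,0,85,0,0,0,0,85,0,0,0,0,85,0,0,0,0],
)

```text
clock: 12.07
position: [0.5315, -0.4694, 0.2535]
tool_rot: [-1.57, 0.0, -1.684]
force: [-0.5, -0.0, 0.4]
grip_width: 0.0852
```

```bash
python3 - <<'E'
from h import *
d=snap('wrist','w5'); s=monitor.observe();print(s['position'],s['tool_rot'])
print(proj(d,(.53,-.4725,.05)))
crop('w5',0,0,560,420,1.4,'w5b')
E
```

```text
[ 0.53141049 -0.46956144  0.25349779] [-1.57042623e+00  1.95031734e-04 -1.68414944e+00]
[280.56851367 188.0558455 ]
```

View pics/w5b.png

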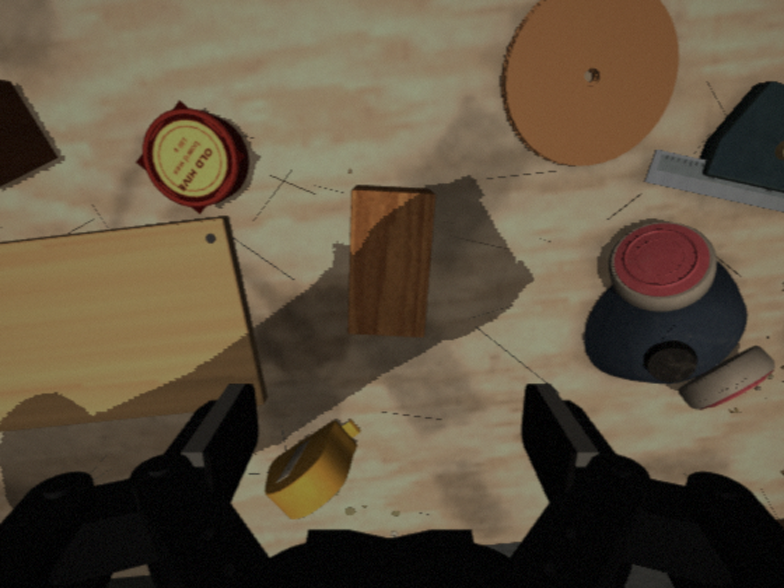

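The wrist view shows the middle offcut's top with corners (350,191), (434,193), (425,337) and (348,334). The board's near corners are at (228,217) and (264,402).

```bash
python3 - <<'E'
from h import *
d=load('w5')
for z in (.05,.045):
    p=np.array([pix(d,x/1.4,y/1.4,z) for x,y in [(350,191),(434,193),(425,337),(348,334)]])
    print(p.round(4),p.mean(0).round(4),[np.linalg.norm(p[i]-p[(i+1)%4]).round(3) for i in range(4)])
    a=p[0]-p[3]+p[1]-p[2]; print(np.degrees(np.arctan2(a[1],a[0])))
q=np.array([pix(d,x/1.4,y/1.4,.015) for x,y in [(228,217),(262,404)]]); print(q,np.linalg.norm(q[1]-q[0]))
E
```

```text
[[ 0.5852 -0.4483  0.05  ]
 [ 0.5772 -0.5069  0.05  ]
 [ 0.4688 -0.4909  0.05  ]
 [ 0.4781 -0.4318  0.05  ]] [ 0.5273 -0.4695  0.05  ] [np.float64(0.059), np.float64(0.11), np.float64(0.06), np.float64(0.108)]
-8.590934584835889
[[ 0.5848 -0.4479  0.045 ]
 [ 0.5767 -0.5074  0.045 ]
 [ 0.4667 -0.4911  0.045 ]
 [ 0.4761 -0.4311  0.045 ]] [ 0.5261 -0.4693  0.045 ] [np.float64(0.06), np.float64(0.111), np.float64(0.061), np.float64(0.11)]
-8.590934584835871
[[ 0.57367874 -0.34640485  0.015     ]
 [ 0.40568671 -0.34025604  0.015     ]] 0.16810451967132434
```

Request:
drive_tool(
  steps=[85,-4,0,-35,-2,85,0,0,-40,0,85,0,0,-40,0,85,0,0,-40,0,85,0,0,-40,0],
)

```text
clock: 12.53
position: [0.5272, -0.4696, 0.0567]
tool_rot: [-1.57, -0.0, -1.72]
force: [0.7, -0.7, -0.4]
grip_width: 0.0846
```

Request:
drive_tool(
  steps=[85,0,0,-20,0,85,0,0,-11,0,85,0,0,0,0,50,0,0,0,0,50,0,0,0,0],
)

```text
clock: 12.95
position: [0.5277, -0.4708, 0.0293]
tool_rot: [-1.569, -0.001, -1.72]
force: [-0.2, 5.9, 4.6]
grip_width: 0.0636
```

Request:
drive_tool(
  steps=[50,0,0,0,0,50,0,0,0,0,50,0,0,0,0,50,0,0,10,0,50,0,0,10,0],
)

```text
clock: 13.37
position: [0.5271, -0.4701, 0.0487]
tool_rot: [-1.57, -0.0, -1.721]
force: [-0.4, -0.5, -1.1]
grip_width: 0.0593
```

Request:
drive_tool(
  steps=[50,0,0,20,0,50,0,0,20,0,50,-1.7,22,0,1.3,50,-1.7,22,0,1.3,50,-1.7,22,0,1.3],
)

```text
clock: 13.78
position: [0.522, -0.4036, 0.089]
tool_rot: [-1.569, -0.001, -1.652]
force: [0.8, 0.0, -2.1]
grip_width: 0.0594
```

Request:
drive_tool(
  steps=[50,-1.7,22,0,1.3,50,-1.7,22,0,1.3,50,-1.7,22,0,0,50,-1.7,22,0,0,50,-1.7,22,0,0],
)

```text
clock: 14.2
position: [0.5137, -0.2932, 0.0888]
tool_rot: [-1.569, -0.0, -1.607]
force: [0.7, -0.4, -1.4]
grip_width: 0.0593
```

Request:
drive_tool(
  steps=[50,-1.7,22,0,0,50,-1.7,16,0,0,50,0,0,-15,0,50,0,0,-15,0,50,0,0,-5,0],
)

```text
clock: 14.62
position: [0.5102, -0.2554, 0.0521]
tool_rot: [-1.57, 0.001, -1.606]
force: [-0.7, 0.9, -2.0]
grip_width: 0.0595
```

Request:
drive_tool(
  steps=[50,0,0,-4,0,50,0,0,-3,0,50,0,0,-2,0,50,0,0,0,0,50,0,0,0,0],
)

```text
clock: 15.03
position: [0.5102, -0.2565, 0.0446]
tool_rot: [-1.57, 0.0, -1.608]
force: [-4.5, 4.1, 13.7]
grip_width: 0.0595
```

Request:
drive_tool(
  steps=[85,0,0,0,0,85,0,0,0,0,85,0,0,0,0,85,0,0,10,0,85,0,0,40,0],
)

```text
clock: 15.45
position: [0.5081, -0.255, 0.0906]
tool_rot: [-1.577, 0.002, -1.607]
force: [-0.4, 0.8, -0.3]
grip_width: 0.085
```

Request:
drive_tool(
  steps=[85,0,0,40,0,85,0,0,40,0,85,0,0,40,0,85,0,0,35,0,85,0,0,0,0],
)

```text
clock: 15.87
position: [0.5113, -0.2578, 0.255]
tool_rot: [-1.564, -0.002, -1.608]
force: [0.5, -0.3, -0.4]
grip_width: 0.0853
```

Request:
drive_tool(
  steps=[85,-2.4,20.7,0,6.9,85,-2.4,20.7,0,6.9,85,-2.4,20.7,0,6.9,85,-2.4,20.7,0,6.9,85,-2.4,20.7,0,6.9],
)

```text
clock: 16.28
position: [0.4976, -0.1518, 0.2489]
tool_rot: [-1.571, -0.0, -1.0]
force: [0.6, -0.6, 0.7]
grip_width: 0.085
```

Request:
drive_tool(
  steps=[85,-2.4,20.7,0,6.9,85,-2.4,20.7,0,6.9,85,-2.4,20.7,0,6.9,85,-2.4,20.7,0,6.9,85,-2.4,20.7,0,6.9],
)

```text
clock: 16.7
position: [0.4856, -0.0484, 0.2489]
tool_rot: [-1.571, -0.0, -0.397]
force: [-0.4, -0.1, 0.1]
grip_width: 0.085
```

Request:
drive_tool(
  steps=[85,-2.4,20.7,0,6.9,85,-2.4,20.7,0,6.9,85,-2.4,20.7,0,6.9,85,-2.4,20.7,0,6.9,85,-2.4,20.7,0,6.9],
)

```text
clock: 17.12
position: [0.4737, 0.0551, 0.2489]
tool_rot: [-1.571, -0.0, 0.205]
force: [0.9, 0.8, 0.2]
grip_width: 0.0851
```

Request:
drive_tool(
  steps=[85,-2.4,20.7,0,6.9,85,-2.4,20.7,0,6.9,85,-2.4,20.7,0,6.9,85,-2.4,20.7,0,6.9,85,-2.4,20.7,0,6.9],
)

```text
clock: 17.53
position: [0.4618, 0.1585, 0.2489]
tool_rot: [-1.571, -0.0, 0.807]
force: [1.1, 0.8, -0.7]
grip_width: 0.0848
```

Request:
drive_tool(
  steps=[85,-2.4,20.7,0,6.9,85,-2.4,20.7,0,6.9,85,-2.4,20.7,0,6.9,85,-2.4,20.7,0,6.9,85,-2.4,20.7,0,6.9],
)

```text
clock: 17.95
position: [0.45, 0.262, 0.2489]
tool_rot: [-1.572, 0.0, 1.409]
force: [0.7, -1.1, 0.5]
grip_width: 0.085
```

Request:
drive_tool(
  steps=[85,0,0,0,0,85,0,0,0,0,85,0,0,0,0,85,0,0,0,0,85,0,0,0,0],
)

```text
clock: 18.37
position: [0.4502, 0.2606, 0.2485]
tool_rot: [-1.571, 0.0, 1.402]
force: [0.7, 0.1, -0.1]
grip_width: 0.0847
```

```bash
python3 - <<'E'
from h import *
d=snap('wrist','w6'); s=monitor.observe();print(s['position'],s['tool_rot'],s['qpos'])
crop('w6',0,0,560,420,1.4,'w6b')
E
```

```text
[0.45020164 0.26080366 0.24846557] [-1.57106379e+00  1.64013326e-04  1.40198896e+00] [-0.75693983  0.35472885  0.15204796  1.8771151  -0.06606728  0.91449381
  0.82810954]
```

View pics/w6b.png

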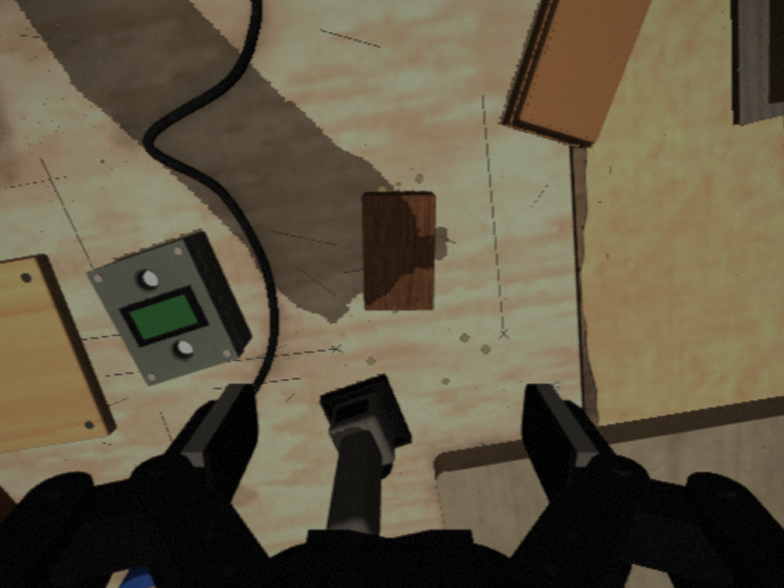

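The wrist view shows the short offcut's top with corners (362,195), (435,195), (434,310) and (365,309). The reader and tray are at about (365,420).

```bash
python3 - <<'E'
from h import *
d=load('w6')
p=np.array([pix(d,x/1.4,y/1.4,.032) for x,y in [(362,195),(435,195),(434,310),(365,309)]])
print(p.round(4),p.mean(0).round(4),[np.linalg.norm(p[i]-p[(i+1)%4]).round(3) for i in range(4)])
a=p[3]-p[0]+p[2]-p[1]; print(np.degrees(np.arctan2(a[1],a[0])))
for x,y in [(42,254),(115,430)]: print('board',pix(d,x/1.4,y/1.4,.015))
for x,y in [(320,400),(385,377),(412,440)]: print('tray',pix(d,x/1.4,y/1.4,.012))
E
```

```text
[[0.3994 0.2484 0.032 ]
 [0.4084 0.3012 0.032 ]
 [0.4967 0.288  0.032 ]
 [0.4867 0.2343 0.032 ]] [0.4478 0.268  0.032 ] [np.float64(0.054), np.float64(0.089), np.float64(0.055), np.float64(0.088)]
-8.817087780835323
board [ 0.4030635 -0.0138688  0.015    ]
board [ 0.56841538 -0.01292922  0.015     ]
tray [0.57121699 0.1764434  0.012     ]
tray [0.55845822 0.23770879 0.012     ]
tray [0.62627656 0.25122162 0.012     ]
```

Request:
drive_tool(
  steps=[85,-2.4,7.3,-37,1,85,0,0,-40,0,85,0,0,-40,0,85,0,0,-40,0,85,0,0,-40,0],
)

```text
clock: 18.83
position: [0.4477, 0.2684, 0.0499]
tool_rot: [-1.572, -0.0, 1.42]
force: [1.4, 1.0, 0.0]
grip_width: 0.0846
```

Request:
drive_tool(
  steps=[85,0,0,-20,0,85,0,0,-10,0,85,0,0,0,0,45,0,0,0,0,45,0,0,0,0],
)

```text
clock: 19.25
position: [0.4485, 0.2692, 0.0229]
tool_rot: [-1.572, -0.002, 1.421]
force: [0.5, 0.3, 0.1]
grip_width: 0.0633
```

Request:
drive_tool(
  steps=[45,0,0,0,0,45,0,0,0,0,45,0,0,0,0,45,0,0,0,0,45,0,0,10,0],
)

```text
clock: 19.67
position: [0.4476, 0.2688, 0.0319]
tool_rot: [-1.571, -0.0, 1.421]
force: [-0.8, -0.6, -0.5]
grip_width: 0.0541
```

Request:
drive_tool(
  steps=[45,0,0,40,0,45,0,0,40,0,45,6.2,-38,0,0.7,45,6.2,-38,0,0.7,45,6.2,-38,0,0.7],
)

```text
clock: 20.08
position: [0.4667, 0.1542, 0.1135]
tool_rot: [-1.574, -0.002, 1.46]
force: [1.2, -0.7, -1.2]
grip_width: 0.0536
```

Request:
drive_tool(
  steps=[45,6.2,-38,0,0.7,45,6.2,-38,0,0.7,45,6.2,-38,0,0.7,45,6.2,-38,0,0.7,45,6.2,-38,0,0.7],
)

```text
clock: 20.5
position: [0.4975, -0.0372, 0.1129]
tool_rot: [-1.573, -0.0, 1.519]
force: [1.5, 1.1, -0.2]
grip_width: 0.0536
```

Request:
drive_tool(
  steps=[45,6.2,-38,0,0.7,45,6.2,-38,0,0.7,45,0,0,0,0,45,0,0,-30,0,45,0,0,-25,0],
)

```text
clock: 20.92
position: [0.5107, -0.1123, 0.0576]
tool_rot: [-1.575, 0.001, 1.541]
force: [0.4, 1.0, -1.5]
grip_width: 0.0539
```

Request:
drive_tool(
  steps=[45,0,0,-12,0,45,0,0,-4,0,45,0,0,-3,0,45,0,0,-2,0,45,0,0,0,0],
)

```text
clock: 21.33
position: [0.5097, -0.1112, 0.0381]
tool_rot: [-1.571, 0.0, 1.543]
force: [-14.4, 3.2, 39.5]
grip_width: 0.0534
```

Request:
drive_tool(
  steps=[45,0,0,2,0,85,0,0,0,0,85,0,0,0,0,85,0,0,0,0,85,0,0,15,0],
)

```text
clock: 21.75
position: [0.5087, -0.1109, 0.051]
tool_rot: [-1.568, -0.0, 1.544]
force: [-1.1, -0.3, -0.7]
grip_width: 0.0851
```

Request:
drive_tool(
  steps=[85,0,0,40,0,85,0,0,40,0,85,0,0,40,0,85,0,-35,40,0,85,0,-35,40,0],
)

```text
clock: 22.17
position: [0.5097, -0.1657, 0.2376]
tool_rot: [-1.572, -0.0, 1.546]
force: [1.7, -0.7, -0.5]
grip_width: 0.0847
```

Request:
drive_tool(
  steps=[85,0,0,40,0,85,0,0,0,0,85,0,0,0,0,85,0,0,0,0,85,0,0,0,0],
)

```text
clock: 22.58
position: [0.5092, -0.1656, 0.274]
tool_rot: [-1.569, -0.0, 1.544]
force: [1.0, -0.9, -0.4]
grip_width: 0.0847
```

```bash
python3 - <<'E'
from h import *
d=snap('wrist','w7'); s=monitor.observe();print(s['position'],s['tool_rot'])
crop('w7',0,0,560,420,1.4,'w7b')
E
```

```text
[ 0.50918291 -0.16565729  0.27391527] [-1.56883710e+00 -3.54061200e-04  1.54381108e+00]
```

View pics/w7b.png

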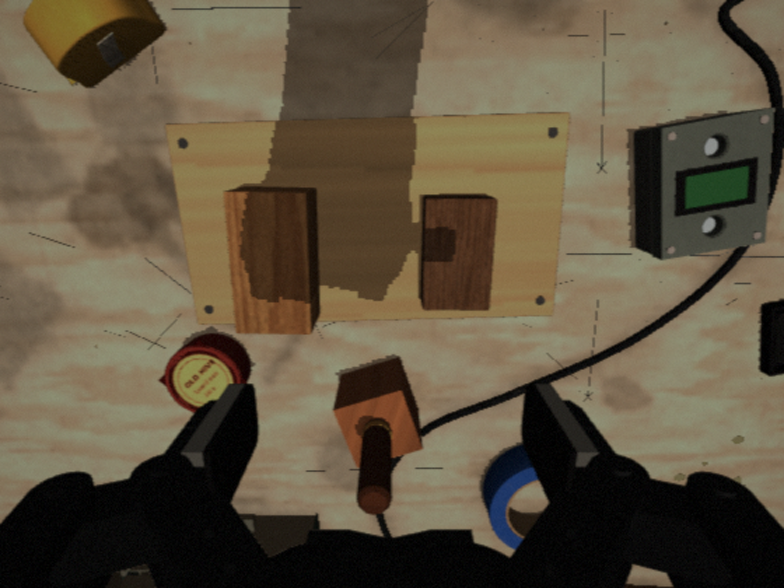

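Both offcuts lie on the board and the stylus stands in its block. Middle top: (224,192)…(238,333). Short top: (422,196)…(421,308).

```bash
cat > m.py <<'E'
from h import *
def tops(f,mid,sh):
    d=load(f)
    for n,c,z in [('mid',mid,.065),('short',sh,.047),]:
        p=np.array([pix(d,x/1.4,y/1.4,z) for x,y in c]); a=p[3]-p[0]+p[2]-p[1]
        print(n,p.mean(0).round(4),'x',p[:,0].round(3),'y',p[:,1].round(3),np.degrees(np.arctan2(a[1],a[0])).round(1))
E
python3 - <<'E'
from m import *
tops('w7',[(224,192),(306,190),(313,333),(238,333)],[(422,196),(496,199),(490,310),(421,308)])
d=load('w7'); p=np.array([pix(d,x/1.4,y/1.4,.015) for x,y in [(166,124),(571,113),(552,316),(194,324)]]); print(p.round(3),p.mean(0))
E
```

```text
mid [ 0.5093 -0.2554  0.065 ] x [0.455 0.455 0.565 0.563] y [-0.283 -0.224 -0.228 -0.287] -1.9
short [ 0.5094 -0.1126  0.047 ] x [0.463 0.467 0.556 0.552] y [-0.14  -0.084 -0.085 -0.141] -0.7
[[ 0.405 -0.339  0.015]
 [ 0.405 -0.021  0.015]
 [ 0.574 -0.022  0.015]
 [ 0.573 -0.343  0.015]] [ 0.48930785 -0.18145002  0.015     ]
```

Request:
drive_tool(
  steps=[85,0,32,0,-6.5,85,0,32,0,-6.5,85,0,32,0,-6.5,85,0,32,0,-6.5,85,0,32,0,-6.5],
)

```text
clock: 23.05
position: [0.509, -0.0045, 0.2741]
tool_rot: [-1.57, 0.001, 0.971]
force: [0.5, -0.1, -0.5]
grip_width: 0.0848
```

Request:
drive_tool(
  steps=[85,0,32,0,-6.5,85,0,32,0,-6.5,85,0,32,0,-6.5,85,0,32,0,-6.5,85,0,32,0,-6.5],
)

```text
clock: 23.47
position: [0.5089, 0.1556, 0.2741]
tool_rot: [-1.571, 0.002, 0.404]
force: [-0.3, 0.3, -0.2]
grip_width: 0.0851
```

Request:
drive_tool(
  steps=[85,0,32,0,-6.5,85,0,24,5,-5.7,85,30,0,10,0,85,30,0,10,0,85,30,0,0,0],
)

```text
clock: 23.88
position: [0.6007, 0.2111, 0.3009]
tool_rot: [-1.571, -0.001, 0.198]
force: [-0.3, -0.0, 1.2]
grip_width: 0.0845
```

Request:
drive_tool(
  steps=[85,0,0,0,0,85,0,0,0,0,85,0,0,0,0,85,0,0,0,0,85,0,0,0,0],
)

```text
clock: 24.3
position: [0.5989, 0.2101, 0.3]
tool_rot: [-1.571, 0.0, 0.196]
force: [-0.0, 0.1, 0.4]
grip_width: 0.0849
```

```bash
python3 - <<'E'
from h import *
d=snap('wrist','w8'); s=monitor.observe();print(s['position'],s['tool_rot'])
u,v=proj(d,(.60,.21,.1)); print(u,v,proj(d,(.6,.205,.15)),proj(d,(.6,.21,0)))
u=int(u);v=int(v);u0=max(0,u-110);v0=max(0,v-110);print(u0,v0)
crop('w8',u0,v0,min(560,u0+220),min(420,v0+190),3.2,'c8')
E
```

```text
[0.59903613 0.21010306 0.30015319] [-1.57057408e+00  7.45723338e-05  1.96298784e-01]
279.881548025329 188.2381801255403 [279.05457031 206.83424938] [279.49279786 170.5060972 ]
169 78
```

View pics/c8.png

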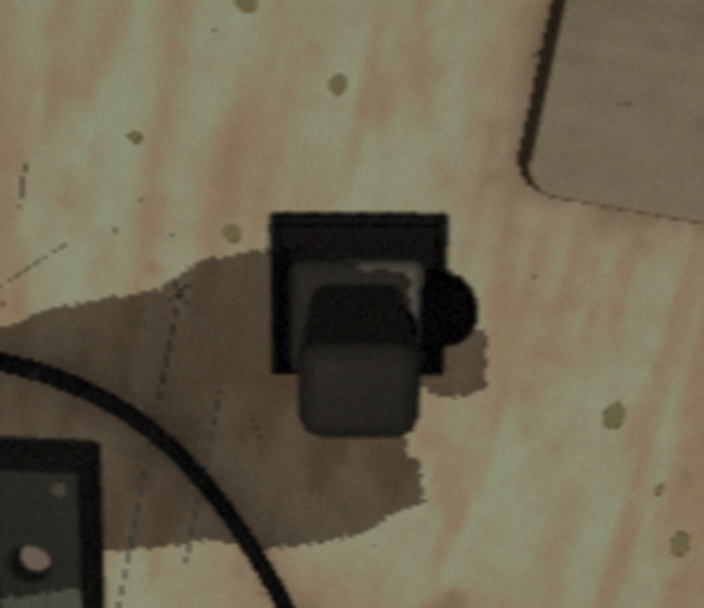

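The reader is aligned with the tray with its nose to the right (forward, about +11°). Handle-top centre is at crop (360,391) and tray centre at (359,293).

```bash
python3 - <<'E'
from h import *
d=load('w8')
print('handle',pix(d,169+360/3.2,78+391/3.2,.150),'tray',pix(d,169+359/3.2,78+293/3.2,.012))
E
```

```text
handle [0.60090961 0.2113848  0.15      ] tray [0.60140118 0.21375199 0.012     ]
```

Request:
drive_tool(
  steps=[65,2,2,-30,0,65,0,0,-35,0,65,0,0,-35,0,65,0,0,-35,0,65,0,0,-35,0],
)

```text
clock: 24.77
position: [0.6012, 0.2121, 0.129]
tool_rot: [-1.57, -0.001, 0.196]
force: [0.6, 0.1, -0.9]
grip_width: 0.0647
```

Request:
drive_tool(
  steps=[65,0,0,-15,0,65,0,0,-6,0,65,0,0,0,0,25,0,0,0,0,25,0,0,0,0],
)

```text
clock: 25.18
position: [0.6024, 0.2122, 0.1107]
tool_rot: [-1.57, -0.002, 0.196]
force: [0.9, -0.1, 0.8]
grip_width: 0.0418
```

Request:
drive_tool(
  steps=[25,0,0,0,0,25,0,0,0,0,25,0,0,0,0,25,0,0,0,0,25,0,0,0,0],
)

```text
clock: 25.6
position: [0.6025, 0.2122, 0.1107]
tool_rot: [-1.57, -0.003, 0.196]
force: [-1.1, -0.7, 8.8]
grip_width: 0.0333
```

Request:
drive_tool(
  steps=[25,0,0,30,0,25,0,0,40,0,25,0,0,40,0,25,0,0,40,0,25,0,0,0,0],
)

```text
clock: 26.02
position: [0.6043, 0.2125, 0.2676]
tool_rot: [-1.568, -0.011, 0.195]
force: [0.9, -0.2, -1.6]
grip_width: 0.0333
```

Request:
drive_tool(
  steps=[25,-30,-20,0,-2.2,25,-30,-20,0,-2.2,25,-30,-20,0,-2.2,25,-30,-20,0,-2.2,25,-30,-20,0,-2.4],
)

```text
clock: 26.43
position: [0.45, 0.111, 0.2592]
tool_rot: [-1.57, -0.001, -0.001]
force: [-0.3, -0.8, -1.5]
grip_width: 0.0334
```

Request:
drive_tool(
  steps=[25,0,-36,0,0,25,0,-36,0,0,25,0,-36,0,0,25,0,-36,0,0,25,0,-36,0,0],
)

```text
clock: 26.85
position: [0.4513, -0.0697, 0.2596]
tool_rot: [-1.57, -0.001, 0.001]
force: [2.2, 0.1, -2.3]
grip_width: 0.0331
```

Request:
drive_tool(
  steps=[25,-5,-36,0,0,25,-8,-36,0,0,25,-10,-36,0,0,25,-10,-36,0,0,25,-10,-36,-15,0],
)

```text
clock: 27.27
position: [0.4088, -0.2503, 0.2462]
tool_rot: [-1.572, -0.005, 0.0]
force: [1.6, 0.7, -1.8]
grip_width: 0.0336
```

Request:
drive_tool(
  steps=[25,0,-7,-20,0,25,0,0,-12,0,25,0,0,0,0,25,0,0,0,0,25,0,0,0,0],
)

```text
clock: 27.68
position: [0.4091, -0.2549, 0.2129]
tool_rot: [-1.571, -0.001, 0.001]
force: [1.4, 1.4, -0.9]
grip_width: 0.0335
```

```bash
python3 - <<'E'
from h import *
d=snap('wrist','w9'); s=monitor.observe();print(s['position'],s['tool_rot'])
e=snap('scene','s9')
q=R.from_euler('z',s['tool_rot'][2]).as_matrix()
o=s['position']-[0,0,.1067]; lens=o+q@[.036,0,.022]; print('aim at .09:',lens+q@np.array([.7071,0,-.7071])*.09)
for n,t in [('lens',lens),('target',(.5093,-.2554,.065))]: print(n,proj(d,t),proj(e,t))
u,v=map(int,proj(e,lens)); 
A=cv2.resize(d['frame'],(450,338)); B=cv2.resize(e['frame'][v-65:v+75,u-75:u+70],(350,338))
cv2.imwrite('pics/c9.png',np.hstack([A,B])[:,:,::-1])
E
```

```text
[ 0.40923075 -0.25485964  0.21300045] [-1.57113395e+00 -1.48898981e-03  1.22627855e-03]
aim at .09: [ 0.50886967 -0.25473746  0.06466145]
lens [331.32665191 226.41172764] [322.91001815 290.00869524]
target [393.41228408 202.18104616] [330.92286716 295.72698684]
```

View pics/c9.png

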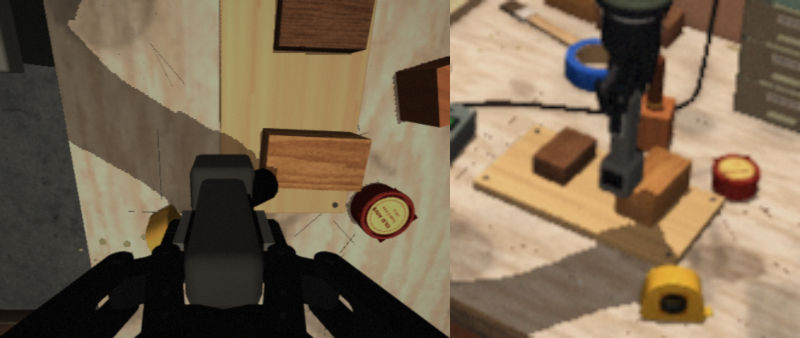

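The picture shows the reader upright with its nose over the middle offcut, whose top centre at (393,200) matches the aim point at (393,202). Holding for 2 s.

Request:
drive_tool(
  steps=[25,0,0,0,0,25,0,0,0,0,25,0,0,0,0,25,0,0,0,0,25,0,0,0,0],
)

```text
clock: 28.2
position: [0.4087, -0.2551, 0.2121]
tool_rot: [-1.571, -0.0, 0.0]
force: [-0.5, -1.0, -1.8]
grip_width: 0.0336
```

Request:
drive_tool(
  steps=[25,0,0,0,0,25,0,0,0,0,25,0,0,0,0,25,0,0,0,0,25,0,0,0,0],
)

```text
clock: 28.62
position: [0.4086, -0.2551, 0.212]
tool_rot: [-1.571, 0.0, 0.0]
force: [-0.2, 0.4, -2.1]
grip_width: 0.0333
```

Request:
drive_tool(
  steps=[25,0,0,0,0,25,0,0,0,0,25,0,0,0,0,25,0,0,0,0,25,0,0,0,0],
)

```text
clock: 29.03
position: [0.4086, -0.2551, 0.212]
tool_rot: [-1.571, 0.0, 0.0]
force: [-0.9, -0.2, -2.3]
grip_width: 0.0332
```

Request:
drive_tool(
  steps=[25,0,0,0,0,25,0,0,0,0,25,0,0,0,0,25,0,0,0,0,25,0,0,0,0],
)

```text
clock: 29.45
position: [0.4086, -0.2551, 0.212]
tool_rot: [-1.571, -0.0, 0.0]
force: [0.1, -0.6, -1.2]
grip_width: 0.0336
```

Request:
drive_tool(
  steps=[25,0,0,0,0,25,0,0,0,0,25,0,0,0,0,25,0,0,0,0,25,0,0,0,0],
)

```text
clock: 29.87
position: [0.4086, -0.2551, 0.212]
tool_rot: [-1.571, 0.0, 0.0]
force: [-0.0, 0.6, -1.7]
grip_width: 0.0332
```

```bash
python3 - <<'E'
from h import *
a=load('w9'); d=snap('wrist','w10')
print('diff mid/short', np.abs(a['frame'][160:240,325:460].astype(int)-d['frame'][160:240,325:460]).mean(), np.abs(a['frame'][0:70,325:460].astype(int)-d['frame'][0:70,325:460]).mean())
for p in [(.464,-.140,.047),(.553,-.141,.047)]: print(proj(d,p)*450/560)
print(monitor.observe()['position'])
E
```

```text
diff mid/short 3.2398456790123458 3.991463844797178
[278.78329564  48.00531826]
[366.43815386  49.13851213]
[ 0.40863063 -0.25509897  0.21200433]
```

Request:
drive_tool(
  steps=[25,0,28.5,5,0,25,0,28.5,0,0,25,0,28.5,0,0,25,0,28.5,0,0,25,0,28.5,0,0],
)

```text
clock: 30.33
position: [0.4084, -0.1114, 0.2171]
tool_rot: [-1.571, -0.0, 0.0]
force: [0.8, -0.5, -2.3]
grip_width: 0.0333
```

Request:
drive_tool(
  steps=[25,0,0,-10,0,25,0,0,-10,0,25,0,0,0,0,25,0,0,0,0,25,0,0,0,0],
)

```text
clock: 30.75
position: [0.4087, -0.113, 0.1974]
tool_rot: [-1.571, -0.0, -0.0]
force: [0.6, 0.2, -2.1]
grip_width: 0.0335
```

```bash
python3 - <<'E'
from h import *
d=snap('wrist','w11'); s=monitor.observe();print(s['position'],s['tool_rot'])
q=R.from_euler('z',s['tool_rot'][2]).as_matrix()
lens=s['position']-[0,0,.1067]+q@[.036,0,.022]; print('aim at .09:',lens+q@np.array([.7071,0,-.7071])*.09)
im=d['frame'].copy(); u,v=proj(d,(.5094,-.1126,.047)); print(u,v)
for c in [(.465,-.140),(.465,-.085),(.554,-.085),(.554,-.141)]:
    x,y=proj(d,(*c,.047)); cv2.circle(im,(int(x),int(y)),2,(255,0,0),-1)
cv2.circle(im,(int(u),int(v)),2,(0,255,0),-1)
cv2.imwrite('pics/c11.png',im[:,:,::-1])
E
```

```text
[ 0.40878573 -0.11299813  0.19745657] [-1.57089730e+00 -4.83519196e-04 -4.48836203e-04]
aim at .09: [ 0.50842472 -0.11304285  0.04911757]
393.32756028016763 200.32850666271295
```

View pics/c11.png

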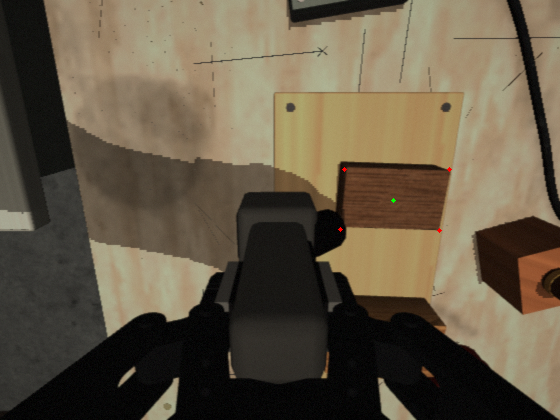

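The short offcut's corners match the projected marks and the aim point (393,200) is at its middle. Holding for 2 s.

Request:
drive_tool(
  steps=[25,0,0,0,0,25,0,0,0,0,25,0,0,0,0,25,0,0,0,0,25,0,0,0,0],
)

```text
clock: 31.22
position: [0.4086, -0.1126, 0.1971]
tool_rot: [-1.571, -0.0, 0.0]
force: [0.8, 0.5, -1.5]
grip_width: 0.033
```

Request:
drive_tool(
  steps=[25,0,0,0,0,25,0,0,0,0,25,0,0,0,0,25,0,0,0,0,25,0,0,0,0],
)

```text
clock: 31.63
position: [0.4086, -0.1126, 0.197]
tool_rot: [-1.571, 0.0, 0.0]
force: [0.5, 0.1, -1.8]
grip_width: 0.0333
```

Request:
drive_tool(
  steps=[25,0,0,0,0,25,0,0,0,0,25,0,0,0,0,25,0,0,0,0,25,0,0,0,0],
)

```text
clock: 32.05
position: [0.4086, -0.1126, 0.197]
tool_rot: [-1.571, 0.0, 0.0]
force: [-0.0, -0.8, -2.0]
grip_width: 0.0334
```

Request:
drive_tool(
  steps=[25,0,0,0,0,25,0,0,0,0,25,0,0,0,0,25,0,0,0,0,25,0,0,0,0],
)

```text
clock: 32.47
position: [0.4086, -0.1126, 0.197]
tool_rot: [-1.571, 0.0, 0.0]
force: [0.4, -0.0, -1.7]
grip_width: 0.0333
```

Request:
drive_tool(
  steps=[25,0,0,0,0,25,0,0,0,0,25,0,0,0,0,25,0,0,0,0,25,0,0,0,0],
)

```text
clock: 32.88
position: [0.4086, -0.1126, 0.197]
tool_rot: [-1.571, -0.0, 0.0]
force: [0.7, 0.3, -2.0]
grip_width: 0.0332
```

```bash
python3 - <<'E'
from h import *
a=load('w11')['frame'].astype(int); d=snap('wrist','w12')['frame']
print(np.abs(a[150:240,330:460]-d[150:240,330:460]).mean(), np.abs(a[290:330,345:450]-d[290:330,345:450]).mean(),monitor.observe()['position'])
E
```

```text
3.6984045584045586 3.8931746031746033 [ 0.4086192 -0.1126129  0.1970204]
```

Request:
drive_tool(
  steps=[25,8,20,12.5,0,25,8,20,12.5,0,25,8,20,12.5,0,25,8,20,12.5,0,25,8,20,12.5,0],
)

```text
clock: 33.35
position: [0.4488, -0.0116, 0.2602]
tool_rot: [-1.571, -0.0, 0.0]
force: [0.5, 0.5, -1.5]
grip_width: 0.0336
```

Request:
drive_tool(
  steps=[25,0,30,0,0,25,0,30,0,0,25,0,30,0,0,25,0,30,0,0,25,0,30,0,0],
)

```text
clock: 33.77
position: [0.4483, 0.1388, 0.2596]
tool_rot: [-1.571, -0.0, 0.0]
force: [0.9, -0.5, -2.0]
grip_width: 0.0335
```

Request:
drive_tool(
  steps=[25,30.8,15,0,2.2,25,30.8,15,0,2.2,25,30.8,15,0,2.2,25,30.8,15,0,2.2,25,30.8,15,0,2.4],
)

```text
clock: 34.18
position: [0.6038, 0.2132, 0.2592]
tool_rot: [-1.571, 0.0, 0.198]
force: [0.2, -0.2, -2.4]
grip_width: 0.0337
```

Request:
drive_tool(
  steps=[25,0,0,0,0,25,0,0,0,0,25,0,0,0,0,25,0,0,-30,0,25,0,0,-30,0],
)

```text
clock: 34.6
position: [0.6027, 0.2122, 0.2006]
tool_rot: [-1.57, -0.003, 0.195]
force: [0.5, 1.1, -3.2]
grip_width: 0.0335
```

Request:
drive_tool(
  steps=[25,0,0,-30,0,25,0,0,-20,0,25,0,0,-10,0,25,0,0,0,0,25,0,0,0,0],
)

```text
clock: 35.02
position: [0.6027, 0.2123, 0.1405]
tool_rot: [-1.571, -0.001, 0.195]
force: [0.5, -0.6, -0.9]
grip_width: 0.0335
```

Request:
drive_tool(
  steps=[25,0,0,-12,0,25,0,0,-8,0,25,0,0,-5,0,25,0,0,-3,0,25,0,0,0,0],
)

```text
clock: 35.43
position: [0.6025, 0.2123, 0.1112]
tool_rot: [-1.571, 0.0, 0.196]
force: [-0.3, 0.5, -1.9]
grip_width: 0.0334
```

Request:
drive_tool(
  steps=[25,0,0,-1.5,0,25,0,0,0,0,65,0,0,0,0,65,0,0,0,0,65,0,0,0,0],
)

```text
clock: 35.85
position: [0.6027, 0.2124, 0.1101]
tool_rot: [-1.571, -0.0, 0.196]
force: [0.8, -0.2, -0.3]
grip_width: 0.0649
```

Request:
drive_tool(
  steps=[65,0,0,10,0,65,0,0,30,0,65,0,0,40,0,65,0,0,40,0,65,0,0,40,0],
)

```text
clock: 36.27
position: [0.6023, 0.2121, 0.2726]
tool_rot: [-1.571, -0.0, 0.196]
force: [0.6, 0.6, 0.8]
grip_width: 0.0652
```

Request:
drive_tool(
  steps=[60,0,0,30,0,60,0,0,0,0,60,0,0,0,0,60,0,0,0,0,60,0,0,0,0],
)

```text
clock: 36.68
position: [0.6021, 0.2123, 0.2991]
tool_rot: [-1.571, 0.002, 0.196]
force: [-0.4, -0.3, -0.2]
grip_width: 0.0598
```

```bash
python3 - <<'E'
from h import *
d=snap('wrist','w13'); print(monitor.observe()['position'])
A=load('w8')['frame'][78:268,169:389];B=d['frame'][78:268,169:389]
cv2.imwrite('pics/c13.png',cv2.resize(np.hstack([A,B])[:,:,::-1],None,fx=1.8,fy=1.8))
E
```

```text
[0.60217939 0.21224316 0.29896474]
```

View pics/c13.png

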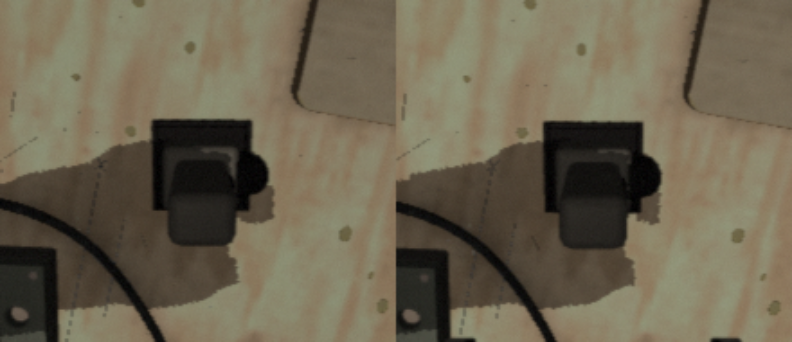

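The reader stands in its tray exactly as before. Now the stylus again, with the arm drawn in to pass the tapes.

Request:
drive_tool(
  steps=[60,-20,-20,0,-2.5,60,-20,-20,0,-2.5,60,-20,-20,0,-2.5,60,-20,-20,0,-2.5,60,-20,-20,0,-2.5],
)

```text
clock: 37.15
position: [0.5012, 0.1114, 0.2991]
tool_rot: [-1.571, 0.002, -0.025]
force: [0.7, -0.1, 0.0]
grip_width: 0.06
```

Request:
drive_tool(
  steps=[60,0,-38,0,-2.8,60,0,-38,0,-2.8,60,0,-38,0,-2.8,60,0,-38,0,-2.8,60,0,-38,0,-2.8],
)

```text
clock: 37.57
position: [0.502, -0.0793, 0.2995]
tool_rot: [-1.571, 0.001, -0.269]
force: [0.8, -0.6, -0.2]
grip_width: 0.0598
```

Request:
drive_tool(
  steps=[60,30.5,-20.4,0,0,60,30.5,-20.4,0,0,60,30.5,-20.4,0,0,60,30.5,-20.4,0,0,60,30.5,-20.4,0,-0.3],
)

```text
clock: 37.98
position: [0.6561, -0.1806, 0.2988]
tool_rot: [-1.571, 0.002, -0.272]
force: [0.5, 0.7, -0.1]
grip_width: 0.0597
```

Request:
drive_tool(
  steps=[60,0,0,0,0,60,0,0,0,0,60,0,0,0,0,60,0,0,0,0,60,0,0,-20,0],
)

```text
clock: 38.4
position: [0.6559, -0.1794, 0.2834]
tool_rot: [-1.57, -0.005, -0.271]
force: [0.8, -0.4, -0.8]
grip_width: 0.0599
```

Request:
drive_tool(
  steps=[60,0,0,-40,0,60,0,0,-40,0,60,0,0,-40,0,60,0,0,-30,0,60,0,0,-18,0],
)

```text
clock: 38.82
position: [0.6534, -0.1781, 0.109]
tool_rot: [-1.571, 0.003, -0.271]
force: [-0.1, 0.3, -0.2]
grip_width: 0.0604
```

Request:
drive_tool(
  steps=[60,0,0,0,0,15,0,0,0,0,15,0,0,0,0,15,0,0,0,0,15,0,0,0,0],
)

```text
clock: 39.23
position: [0.6561, -0.1797, 0.1142]
tool_rot: [-1.57, -0.003, -0.272]
force: [-0.7, 0.9, 9.4]
grip_width: 0.0225
```

Request:
drive_tool(
  steps=[15,0,0,0,0,15,0,0,0,0,15,0,0,0,0,15,0,0,0,0,15,0,0,0,0],
)

```text
clock: 39.65
position: [0.6561, -0.1797, 0.1142]
tool_rot: [-1.57, -0.003, -0.272]
force: [-1.2, 1.2, 8.5]
grip_width: 0.0226
```

Request:
drive_tool(
  steps=[15,0,0,25,0,15,0,0,25,0,15,0,0,25,0,15,0,0,25,0,15,0,0,0,0],
)

```text
clock: 40.07
position: [0.657, -0.1805, 0.2183]
tool_rot: [-1.57, -0.008, -0.272]
force: [0.5, -1.0, 0.4]
grip_width: 0.0224
```

Request:
drive_tool(
  steps=[15,-16.3,26.8,0,0,15,-16.3,26.8,0,0,15,-16.3,26.8,0,0,15,-16.3,26.8,0,0,15,-16.3,26.8,0,0],
)

```text
clock: 40.48
position: [0.5728, -0.0445, 0.2128]
tool_rot: [-1.57, -0.001, -0.272]
force: [1.4, 0.3, -1.6]
grip_width: 0.0229
```

Request:
drive_tool(
  steps=[15,-16.3,26.8,0,0,15,-16.3,26.8,0,0,15,-16.3,26.8,0,0,15,-16.3,26.8,0,0,15,-16.3,26.8,0,0],
)

```text
clock: 40.9
position: [0.4914, 0.0896, 0.2128]
tool_rot: [-1.57, -0.001, -0.272]
force: [-0.4, 0.3, -0.1]
grip_width: 0.0226
```

Request:
drive_tool(
  steps=[15,0,0,-10,0,15,0,0,-10,0,15,0,0,0,0,15,0,0,0,0,15,0,0,0,0],
)

```text
clock: 41.32
position: [0.4926, 0.0873, 0.1923]
tool_rot: [-1.571, -0.0, -0.274]
force: [-0.5, -1.2, -0.1]
grip_width: 0.023
```

Request:
drive_tool(
  steps=[15,0,0,0,0,15,0,0,0,0,15,0,0,0,0,15,0,0,0,0,15,0,0,0,0],
)

```text
clock: 41.73
position: [0.4922, 0.0883, 0.1921]
tool_rot: [-1.571, -0.0, -0.272]
force: [1.2, 0.3, -0.5]
grip_width: 0.023
```

```bash
python3 - <<'E'
from h import *
d=snap('wrist','w14');a=load('w3');p=monitor.observe()['position'];print(p)
g=lambda x:cv2.cvtColor(x['frame'],cv2.COLOR_RGB2GRAY)
# store hole in this frame: match template from w3
t=g(a)[155:187,325:357]; r=cv2.matchTemplate(g(d)[120:260,200:360],t,cv2.TM_CCOEFF_NORMED); _,s,_,l=cv2.minMaxLoc(r)
u,v=340.4-325+l[0]+200,170-155+l[1]+120; print(s,u,v,pix(d,u,v,.044))
# stylus shoulder: same place in hand?
t=g(a)[205:250,262:296]; r=cv2.matchTemplate(g(d)[195:262,250:310],t,cv2.TM_CCOEFF_NORMED); _,s,_,l=cv2.minMaxLoc(r); print(s,l[0]+250-262,l[1]+195-205)
E
```

```text
[0.49213929 0.08834691 0.19203723]
0.9080541729927063 280.4 201 [0.49379159 0.08819528 0.044     ]
0.7064146995544434 0 1
```

Request:
drive_tool(
  steps=[15,1,0,0,0,15,0,0,-18,0,15,0,0,-14,0,15,0,0,-8,0,15,0,0,0,0],
)

```text
clock: 42.2
position: [0.4925, 0.0882, 0.1507]
tool_rot: [-1.572, 0.002, -0.272]
force: [0.2, -0.1, -1.3]
grip_width: 0.0227
```

Request:
drive_tool(
  steps=[15,0,0,-4,0,15,0,0,-4,0,15,0,0,-3,0,15,0,0,-2,0,15,0,0,0,0],
)

```text
clock: 42.62
position: [0.4938, 0.0885, 0.1395]
tool_rot: [-1.57, -0.001, -0.272]
force: [-0.4, -0.6, 11.8]
grip_width: 0.023
```

Request:
drive_tool(
  steps=[15,0,0,0,0,15,0,0,0,0,15,0,0,0,0,15,0,0,0,0,15,0,0,0,0],
)

```text
clock: 43.03
position: [0.4937, 0.0885, 0.1397]
tool_rot: [-1.57, -0.001, -0.272]
force: [-0.5, 0.3, 11.2]
grip_width: 0.0225
```

Request:
drive_tool(
  steps=[15,0,0,-1,0,15,0,0,0,0,15,0,0,0,0,15,0,0,0,0,15,0,0,0,0],
)

```text
clock: 43.45
position: [0.494, 0.0886, 0.1392]
tool_rot: [-1.569, -0.002, -0.272]
force: [-2.3, -0.7, 22.4]
grip_width: 0.0228
```

Request:
drive_tool(
  steps=[15,0,0,18,0,15,0,0,18,0,15,0,0,18,0,15,0,0,20,0,15,0,0,5,0],
)

```text
clock: 43.87
position: [0.494, 0.0885, 0.2195]
tool_rot: [-1.569, -0.003, -0.272]
force: [0.5, -0.0, 0.2]
grip_width: 0.0226
```

Request:
drive_tool(
  steps=[15,16.2,-26.8,0,0,15,16.2,-26.8,0,0,15,16.2,-26.8,0,0,15,16.2,-26.8,0,0,15,16.2,-26.8,0,0],
)

```text
clock: 44.28
position: [0.5746, -0.0468, 0.2166]
tool_rot: [-1.571, 0.0, -0.271]
force: [0.1, 0.8, -0.1]
grip_width: 0.0226
```

Request:
drive_tool(
  steps=[15,16.2,-26.8,0,0,15,16.2,-26.8,0,0,15,16.2,-26.8,0,0,15,16.2,-26.8,0,0,15,16.2,-26.8,0,0],
)

```text
clock: 44.7
position: [0.6556, -0.1809, 0.2163]
tool_rot: [-1.571, 0.001, -0.272]
force: [0.5, -0.2, 0.1]
grip_width: 0.0229
```

Request:
drive_tool(
  steps=[15,0,0,0,0,15,0,0,0,0,15,0,0,0,0,15,0,0,0,0,15,0,0,0,0],
)

```text
clock: 45.12
position: [0.6551, -0.1784, 0.2171]
tool_rot: [-1.57, 0.0, -0.271]
force: [0.1, 0.7, -0.9]
grip_width: 0.0229
```

Request:
drive_tool(
  steps=[15,0,-1,-20,0,15,0,0,-20,0,15,0,0,-10,0,15,0,0,-8,0,15,0,0,0,0],
)

```text
clock: 45.53
position: [0.6546, -0.18, 0.1578]
tool_rot: [-1.571, 0.002, -0.271]
force: [-0.2, 0.1, -0.3]
grip_width: 0.0228
```

Request:
drive_tool(
  steps=[15,0,0,-8,0,15,0,0,-8,0,15,0,0,-8,0,15,0,0,-6,0,15,0,0,0,0],
)

```text
clock: 45.95
position: [0.6546, -0.1804, 0.1275]
tool_rot: [-1.571, 0.002, -0.272]
force: [-0.6, -0.7, -1.6]
grip_width: 0.0232
```

Free entry. Finish, release, rise and back off along −x for a final wrist view.

Request:
drive_tool(
  steps=[15,0,0,-7,0,15,0,0,-5,0,15,0,0,0,0,60,0,0,0,0,60,0,0,0,0],
)

```text
clock: 46.37
position: [0.6552, -0.1807, 0.1173]
tool_rot: [-1.571, -0.0, -0.272]
force: [0.1, -0.1, 1.1]
grip_width: 0.0462
```

Request:
drive_tool(
  steps=[60,0,0,0,0,60,0,0,10,0,60,0,0,40,0,60,0,0,40,0,60,0,0,40,0],
)

```text
clock: 46.78
position: [0.6547, -0.1807, 0.2496]
tool_rot: [-1.571, 0.0, -0.272]
force: [1.6, -0.5, 0.5]
grip_width: 0.0598
```

Request:
drive_tool(
  steps=[85,-10,0,40,7,85,-33,0,5,7,85,-33,0,0,7,85,-33,0,0,7,85,-33,10,0,7],
)

```text
clock: 47.2
position: [0.5112, -0.1721, 0.2931]
tool_rot: [-1.572, -0.001, 0.343]
force: [0.4, -0.2, 1.1]
grip_width: 0.0848
```

Request:
drive_tool(
  steps=[85,0,0,0,7,85,0,0,0,7,85,0,0,0,7,85,0,0,0,7,85,0,0,0,7],
)

```text
clock: 47.62
position: [0.513, -0.1708, 0.2931]
tool_rot: [-1.572, -0.0, 0.955]
force: [0.7, 0.9, -0.6]
grip_width: 0.0849
```

Request:
drive_tool(
  steps=[85,0,0,0,7,85,0,0,0,7,85,0,0,0,7,85,0,0,0,7,85,0,0,0,7],
)

```text
clock: 48.03
position: [0.513, -0.1709, 0.293]
tool_rot: [-1.572, 0.001, 1.566]
force: [0.1, -0.4, -0.1]
grip_width: 0.0853
```

Request:
drive_tool(
  steps=[85,0,0,0,0,85,0,0,0,0,85,0,0,0,0,85,0,0,0,0,85,0,0,0,0],
)

```text
clock: 48.45
position: [0.5131, -0.1706, 0.2921]
tool_rot: [-1.571, 0.0, 1.559]
force: [0.4, 0.5, -1.0]
grip_width: 0.0851
```

```bash
python3 - <<'E'
from h import *
d=snap('wrist','w15'); t=snap('top','t15'); print(monitor.observe()['position'],monitor.observe()['tool_rot'])
A=cv2.resize(d['frame'],(480,360)); B=cv2.resize(t['frame'][150:285,190:420],(480,282))
im=np.zeros((600,790,3),np.uint8); im[:282,:480]=B; im[282:,:424]=cv2.resize(d['frame'],(424,318)); im[:330,480:]=cv2.resize(snap('scene','s15')['frame'][190:420,200:416],(310,330))
cv2.imwrite('pics/fin.png',im[:,:,::-1])
# change of top view vs before
a=load('t1')['frame'].astype(int)
E
```

```text
[ 0.51312768 -0.17053256  0.292019  ] [-1.57072744e+00  8.40495522e-05  1.55963026e+00]
```

The viewer is used up, so I'll check numerically. I'll warp the earlier good view into the present one, plane by plane, and match.

```bash
python3 - <<'E'
from h import *
a=load('w7'); d=load('w15'); g=lambda x:cv2.cvtColor(x['frame'],cv2.COLOR_RGB2GRAY)
def chk(n,a,d,c,h,z,m=22):
    W=[(c[0]+sx*h[0],c[1]+sy*h[1],z) for sx,sy in [(-1,-1),(-1,1),(1,1),(1,-1)]]
    s=np.float32([proj(a,p) for p in W]); t=np.float32([proj(d,p) for p in W])
    H=cv2.getPerspectiveTransform(s,t); w=cv2.warpPerspective(g(a),H,(560,420))
    x0,y0=np.floor(t.min(0)).astype(int).clip(0); x1,y1=np.ceil(t.max(0)).astype(int)
    X0,Y0=max(0,x0-m),max(0,y0-m)
    r=cv2.matchTemplate(g(d)[Y0:y1+m,X0:x1+m],w[y0:y1,x0:x1],cv2.TM_CCOEFF_NORMED); _,sc,_,l=cv2.minMaxLoc(r)
    q=t.mean(0); sh=np.array([l[0]+X0-x0,l[1]+Y0-y0]); print(n,'score',round(sc,2),'shift px',sh,'mm',((pix(d,*(q+sh),z)-pix(d,*q,z))*1000).round(1)[:2])
chk('mid',a,d,(.5093,-.2554),(.06,.035),.065)
chk('short',a,d,(.5094,-.1126),(.05,.033),.047)
chk('stylus top',a,d,(.655,-.179),(.016,.016),.151)
chk('store',a,d,(.4938,.088),(.02,.02),.044)
chk('zero',a,d,(.4335,.0788),(.02,.02),.044)
a=load('top0');d=load('t15')
chk('tin',a,d,(.619,-.334),(.045,.045),.036,10)
chk('tape',a,d,(.342,-.37),(.06,.06),.06,10)
chk('sand',a,d,(.33,.407),(.07,.07),.036,10)
chk('reader',a,d,(.6,.212),(.05,.05),.05,10)
E
```

```text
mid score 0.94 shift px [-1  1] mm [ 1.1 -1.2]
short score 0.97 shift px [0 0] mm [0. 0.]
stylus top score 0.95 shift px [-2  0] mm [-0. -2.]
store score 0.98 shift px [0 0] mm [0. 0.]
zero score 0.99 shift px [0 0] mm [0. 0.]
tin score 0.65 shift px [0 0] mm [0. 0.]
tape score 0.99 shift px [0 0] mm [0. 0.]
sand score 0.95 shift px [0 0] mm [0. 0.]
reader score 1.0 shift px [0 0] mm [0. 0.]
```

All in place. Handing in.

```bash
python3 - <<'E'
from h import *
print(workorder.job_done(), monitor.observe()['clock'])
E
```

```text
the job is handed in; nothing more can be done
the job is handed in; nothing more can be done
```

The job is handed in, at about 48.5 s on the robot's clock, with every step done in order; the system reports no verdict. Only two offcuts were present, the middle and the short one, since the third block measured as the sanding block.

**What I did**
- **Zero button:** I pressed it with the stylus until it hit its stop, peaking at 37 N on the wrist. I then put the stylus back in its block.
- **Offcuts:** I laid the middle and then the short one flat on the board. Both lie inside its edges; the middle one is the tightest, about 9 mm from the far edge.
- **Readings:** I aimed the reader at the middle offcut and then the short one, holding each for just over 2 s. By calculation it was within about 2 mm of the middle of each top face, at about 90 mm. The reader went back in its tray.
- **Store button:** I pressed it to its stop with the stylus, 11 to 22 N on the wrist. The stylus went back in its block.

**Last checks:** these compared images by code, because I had used up the 16 pictures.

| Item | Shift found |
|---|---|
| Middle offcut | about 1.5 mm |
| Short offcut, reader, button holes | none |
| Stylus top | 2 mm |
| Tape measure, sanding block, tin | none |

- **Stylus:** the 2 mm is within the play of its hole.
- **Tin:** it matched only weakly (score 0.65, probably shadow), so its reading is the least certain.
- **Not seen directly:** I could not look at the final scene by eye, and button travel was judged only from tip depth and force.
- **Camera disagreement:** the top camera read x about 5 mm short of the wrist camera early on; the first grasp matched the wrist camera, so I used that.

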